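# Tip the round rods out of a twin-bay tote

### The arm

A 6-joint arm with a two-finger parallel gripper is mounted at the origin on the work surface; the furniture and walls round the work are solid. World frame = base frame: x ahead of the robot, y to its left, z up, the work surface at z = 0. Lengths are in m, angles in rad, forces in N, time in s.
With the tool pointing down it reaches from about 0.35 to 0.975 m from the base axis. Payload 4.9 kg.
Tool frame: the origin (TCP) lies on the mounting face of the last link; the fingertips stand 173 mm ahead of it and the grasp point (between the pads) lies ctrl.pinch_z ahead of it (ctrl.pinch_z is the distance from the TCP to the grasp point, in m); z points along the fingers, y is the line along which they close (so a half turn about z gives the same grasp; the last joint's range is limited). The gripper opens to 85 mm and grips with 20 to 120 N. Pads are 22 mm wide; open, the fingers measure 114 mm over their backs; the gripper's body (76 mm by 85 mm) begins 54 mm behind the grasp point. The pads swing forward as they close: fully open they stand 13 mm farther back than shut.
Start: joints at [-0.119, 0.053, 1.613, -0, 1.476, -0.119], TCP at [0.625, 0, 0.405] pointing down, gripper open.
Joint ranges: [-3.01, 3.01], [-1.01, 2.22], [0.06, 2.58], [-1.02, 4.17], [0.09, 2.62], [-3.14, 3.14]. Speed limits (rad/s): [2.57, 2.57, 3.14, 3.14, 3.14, 3.14].

### API

Orientations are given as a rotation vector (axis times angle).
In Python, from station import telemetry, eyes, ctrl gives the robot as it stands.
- The arm moves only by the tool apply_moves, never from a script. Its argument "plan" is a list of rows, each a list of 5 numbers: the finger opening in m, from 0 to 0.0854, then the shift along the tool's x, y, z in m, then the turn about the tool's z in rad. In form: [[jaw, x, y, z, roll], ...]. A call has 1 to 12 rows; each row is the pose to reach, as a shift and turn from the pose commanded when the call began, along the tool's axes at that moment; what a row does not reach only later rows make up. A row lasts 1/12 s, in which the tool goes at most 41.7 mm and 7.16 degrees, less where a joint would pass 70% of its speed; a pose out of reach is approached as far as the arm can. A call with a gripper value outside its range is refused whole. The fingers move at their own pace and stop on an object; "newtons" is the grip in N (left out, the last holds). Time passes only in rows, so rows that repeat a pose let the fingers close. It gives the time, the measured TCP pose, the force, the opening and the grip force at its end, in the units of the state.
- telemetry.get_obs(): the state, without advancing time (a new reading comes with each control period).
- eyes.get_image(name): name is "scene" or "side" or "wrist"; returns a dict with "img" (420x560x3 uint8, blue, green, red), "range_z" (420x560 float32, m along the optical axis (not along the pixel's ray), 0 where there is no reading), "K" (3x3 intrinsics, pixels), "pose" (4x4, takes a point from camera to world coordinates); the wrist camera has in their place "hand_eye" (4x4, takes a point from camera to tool coordinates, whose origin is the TCP and whose axes are the flange's). Camera axes: x right, y down, z forward; pixel columns grow to the right and rows downward; lengths in m; the calibration is good to about 2 mm. A picture is of the moment at which its call begins: read the wrist's pose just before it.
- ctrl.finish_job(): hands the job in; it is judged then, once.
Trained networks look in a picture, given as the dict that the camera call returned (one of the last four; its "shot" number tells which), for a name from the list of things; names that differ only in an ending like _2 or _b are one class to them, and where a whole thing is asked for, a point or a joint stands for the part that bears it (a point fixed in the world has none). Each returns a list of dicts, best first, with "confidence" (0 to 1); they miss things now and then, are a little off and sometimes report something else, mostly with a low value. They report only what shows in the picture. A call takes as long as a camera call. They do not tell look-alikes from the thing itself.
- eyes.search_frame(thing, picture): "box" ([left, top, right, bottom] in pixels, round what is visible of it).
- eyes.outline_of(thing, picture): "region" (420x560 bool, what is visible of it) and "box" ([left, top, right, bottom] in pixels, round what is visible of it).
- eyes.tip_of(thing, picture): "point" ([column, row] in pixels: a listed point, or the origin of a listed thing).
The state is a dict: "t": time; "q": joint angles; "dq": joint speeds; "effort": joint torques, N m; "tool_pos": TCP position; "tool_rot": TCP orientation; "contact_force": force on the tool from outside, world axes, zero at the start; "wrist_torque": the same for the moment, N m; "opening": finger opening in m; "grip_force": force on a finger pad.
Only numpy, scipy, OpenCV 4.12 (cv2) and the standard library are available. Lean on these libraries where they do the work, as an engineer would, in place of code of your own. Each camera call takes 0.05 s, during which the arm holds its last target. There are 200 camera calls.

### The job

First take the fire-brick rod rest out of the shallow metal tray and lay it flat on the bench outside the tray. Then carry the two-bay tote by its handle over the tray and, gently and from low down, tip only the round rods out into the tray while the flat bars stay in their bay. Set the tote back down upright where it stood, let go, and leave the jar and the bottle undisturbed.

Things in the scene. Friction and masses are not known exactly. Their poses are not given: they have to be found in the camera images.
- tote: loose grey twin-bay tote, 0.4 kg empty, 0.6 kg filled, 130 mm long (x, along the handle), 166 wide (y), 118 high; stands left or right of the robot, turned any way. Origin: centre of its underside, z up. A 6 mm upright divider at y = 0 runs along x from floor to handle; the +y bay holds three round rods, the -y bay two flat bars. Bay floors: top at z = 4 mm, 120 mm long, out to y = +-55 mm.
- rod_rim (a point): middle of the outer rim of the rods' bay (+y side), at y = 80, z = 25 mm in the tote's frame. From the floor's edge (y = 55) a lip slopes up and out to it at 38 degrees; end walls 30 mm high guide the ends. Rods roll out over it once the tote is tipped about its handle to this side by clearly more than 38 degrees; 50 is ample, and the bars then lean on the divider.
- bar_rim (a point): middle of the outer rim of the bars' bay (-y side), at y = -80, z = 25 mm in the tote's frame; the same lip, mirrored.
- tote_handle (a point): centre of the tote's handle, 104 mm above the tote's underside over the divider: a straight wooden grip bar along the tote's x axis, 114 mm long, 22 mm thick (across y) and 28 mm high (z 90 to 118 mm in the tote's frame). Axes as the tote's.
- rod_0_c (a point): a plain dark-grey round graphite rod, 16 mm in diameter and 100 mm long, about 36 g; this point is its centre, its x axis runs along the rod. At the start it lies on the floor of the tote's +y bay, parallel to the handle. It rolls freely.
- rod_1_c (a point): a plain dark-grey round graphite rod, 16 mm in diameter and 100 mm long, about 36 g; this point is its centre, its x axis runs along the rod. At the start it lies on the floor of the tote's +y bay, parallel to the handle. It rolls freely.
- rod_2_c (a point): a plain dark-grey round graphite rod, 16 mm in diameter and 100 mm long, about 36 g; this point is its centre, its x axis runs along the rod. At the start it lies on the floor of the tote's +y bay, parallel to the handle. It rolls freely.
- bar_0_c (a point): a plain dark-grey flat graphite bar, 100 x 22 x 12 mm, about 48 g; this point is its centre, its x axis runs along the bar. At the start it lies flat on the floor of the tote's -y bay, parallel to the handle.
- bar_1_c (a point): a plain dark-grey flat graphite bar, 100 x 22 x 12 mm, about 48 g; this point is its centre, its x axis runs along the bar. At the start it lies flat on the floor of the tote's -y bay, parallel to the handle.
- tray: the shallow open aluminium tray, fixed to the bench, 180 mm (x) by 230 mm (y) outside and 39 mm high, walls 4 mm, floor 6 mm thick. Origin: centre of its underside on the bench; x along the short side, y along the long side.
- rod_rest_c (a point): centre of the loose fire-brick rod rest: a flat buff block with a dark band, 50 mm (its x) by 120 mm (its y) by 22 mm high, 0.16 kg; at the start it lies flat on the tray's floor, turned any way. Apart from the listed things the bench is clear from x = 0.20 to 0.47 m within 0.4 m either side of the middle, and for y from -0.13 to 0 as far as x = 0.52 m; beyond stands fixed clutter, 30 to 190 mm high.
- jar: bystander: small screw-lid jar, 48 mm in diameter, 74 mm high. Origin: centre of its underside.
- bottle: bystander: slim bottle, 48 mm in diameter, 182 mm high. Origin: centre of its underside.
Mind the look-alikes: they are no part of the job. Leave any yellow look-alike of the part that bears rod_rest_c alone.

How it is judged:
By the outcome, as a careful person would: the job done as asked, in the order asked, and still so for the second after the job is handed in, with the robot touching nothing.
It also fails if it takes over 67 s, if anything falls off the work surface, if the arm or the gripper's body presses on something with over 40 N, if the wrist force passes 120 N, or if a joint passes its speed limit or range.

## Working session

There is one attempt and no reset: what is moved stays moved. The work goes in short steps, Python scripts to look and compute and a tool call to move; the robot and the scene stay as the last step left them, time stands still between calls to the robot, and variables do not carry over. Pictures are saved under pics/ and viewed, at most 10 in all, crops included, and the job is handed in when it is done.

Besides the shell and the picture viewer there is one more tool, called after "Request:" in YAML: its name, and indented under it one key for each argument. apply_moves: Moves the arm, as the interface text tells. Its arguments: {"type":"object","properties":{"plan":{"type":"array","items":{"type":"array","items":{"type":"number"}}},"newtons":{"type":"number"}},"required":["plan"]}

```bash
ls; mkdir -p pics; cat > h.py <<'E'
import numpy as np, cv2
from scipy.spatial.transform import Rotation as R
from station import telemetry, eyes, ctrl
def shot(name):
    o=telemetry.get_obs(); p=eyes.get_image(name)
    if name=="wrist":
        T=np.eye(4); T[:3,:3]=R.from_rotvec(o["tool_rot"]).as_matrix(); T[:3,3]=o["tool_pos"]
        p["P"]=T@p["hand_eye"]
    else: p["P"]=p["pose"]
    return p
def cloud(p):
    z=p["range_z"]; v,u=np.mgrid[:z.shape[0],:z.shape[1]]
    K=p["K"]; c=np.stack([(u-K[0,2])*z/K[0,0],(v-K[1,2])*z/K[1,1],z],-1)
    return c@p["P"][:3,:3].T+p["P"][:3,3]
def rect(w,m,zlo,zhi):
    s=m&(w[...,2]>zlo)&(w[...,2]<zhi); pts=w[s]
    if len(pts)<10: return None
    return cv2.minAreaRect((pts[:,:2]*1000).astype(np.float32)), len(pts), np.median(pts[:,2]).round(4)
E
python3 - <<'E'
from h import *
print(telemetry.get_obs(), ctrl.pinch_z)
ims=[]
for n in ("scene","side","wrist"):
    p=shot(n); w=cloud(p); im=p["img"].copy(); cv2.imwrite(f"pics/{n}0.png",im)
    print(n,p["P"].round(3).tolist())
    if n=="wrist": continue
    for t in ("tote","rod_rim","bar_rim","tote_handle","tray","rod_rest_c","jar","bottle"):
        for d in eyes.tip_of(t,p)[:3]:
            u,v=[int(round(x)) for x in d["point"]]
            u=min(max(u,0),559);v=min(max(v,0),419)
            print(n,t,round(d["confidence"],2),(u,v),w[v,u].round(3))
E
```

```text
pics
{'t': 0.0, 'q': array([-1.18982722e-01,  5.33670250e-02,  1.61428552e+00,  2.18214206e-06,
        1.47601798e+00, -1.19022515e-01]), 'dq': array([ 9.29026059e-04, -1.32032575e-04, -2.20830509e-05, -3.16473456e-04,
       -1.07290937e-03,  1.02491682e-03]), 'effort': array([ 2.70554956e-04, -3.93670499e+01, -3.70175600e+01, -1.62778279e-04,
        6.93513779e-03, -6.06393527e-06]), 'tool_pos': array([6.24733312e-01, 4.33289684e-05, 4.03461416e-01]), 'tool_rot': array([-2.22024118e+00, -2.22032907e+00,  2.01388650e-03]), 'contact_force': array([-0.05321898,  0.67828919,  0.08194814]), 'wrist_torque': array([-0.002958  ,  0.01431233, -0.00850114]), 'grip_force': 0.0, 'opening': 0.08536837122828227} 0.1547
scene [[-0.875, -0.296, 0.384, -0.12], [-0.484, 0.498, -0.719, 0.808], [0.022, -0.815, -0.579, 0.755], [0.0, 0.0, 0.0, 1.0]]
scene tote 0.79 (308, 178) [ 0.348 -0.23   0.023]
scene rod_rim 0.71 (309, 186) [ 0.331 -0.203  0.016]
scene rod_rim 0.28 (200, 282) [0.362 0.28  0.029]
scene rod_rim 0.22 (307, 176) [ 0.356 -0.239  0.023]
scene bar_rim 0.4 (311, 147) [ 0.358 -0.258  0.113
[... 406 characters left out ...]
 0.817], [0.0, 0.0, 0.0, 1.0]]
side tote 0.68 (345, 279) [ 0.309 -0.315  0.053]
side tote 0.21 (375, 286) [ 0.398 -0.333  0.001]
side rod_rim 0.95 (323, 256) [ 0.345 -0.169  0.001]
side bar_rim 0.83 (374, 282) [ 0.39  -0.334  0.02 ]
side bar_rim 0.38 (310, 204) [0.437 0.045 0.019]
side tote_handle 0.86 (352, 246) [ 0.351 -0.278  0.114]
side tray 0.87 (260, 184) [0.361 0.249 0.006]
side rod_rest_c 0.72 (262, 173) [0.385 0.28  0.028]
side rod_rest_c 0.7 (200, 187) [ 0.044 -0.077  0.269]
side jar 0.86 (311, 206) [0.439 0.042 0.013]
side bottle 0.69 (294, 212) [0.371 0.035 0.017]
wrist [[1.0, 0.0, 0.001, 0.625], [0.001, -0.946, -0.323, 0.083], [0.001, 0.323, -0.946, 0.374], [0.0, 0.0, 0.0, 1.0]]
```

```bash
python3 -c "
import cv2,numpy as np
a=cv2.imread('pics/scene0.png');b=cv2.imread('pics/side0.png')
cv2.imwrite('pics/a0.png',cv2.resize(np.vstack([a,b]),(448,600) if 0 else (400,600)))"
```

```text
(no output)
```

View pics/scene0.png

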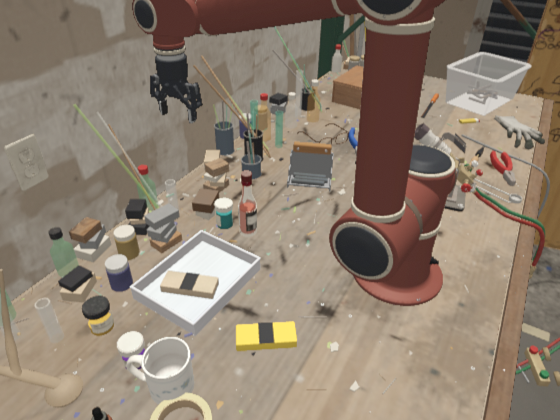

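The scene picture shows the buff rest with its dark band in the tray at (189,285). A yellow look-alike lies on the bench at (266,335), which I'll leave alone. The tote is at (311,165), the jar at (223,213) and the bottle at (247,205).

View pics/side0.png

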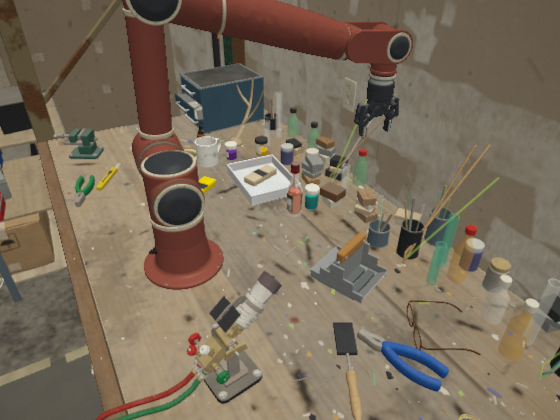

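```bash
python3 - <<'E'
from h import *
im=None
W=[]
for n,c in (("scene",(189,285)),("side",(262,173))):
    p=shot(n); w=cloud(p)
    for t,lo,hi in (("tote",.09,.125),("tote",0.003,.2),("tray",.03,.045),("tray",.003,.045),("rod_rest_c",.02,.04),("jar",.003,.1),("bottle",.003,.2)):
        for d in eyes.outline_of(t,p)[:2]:
            r=rect(w,d["region"],lo,hi)
            print(n,t,round(d["confidence"],2),np.round(d["box"]).astype(int),[np.round(x,1).tolist() if not isinstance(x,float) else round(x,1) for x in r[0]] if r else None,r and r[1:])
    if n=="side": cv2.imwrite("pics/crops.png",np.hstack([cv2.resize(p["img"][140:230,200:340],(800,514))]))
    W.append(w.reshape(-1,3))
# height map
P=np.vstack(W); res=.003
H=np.zeros((280,140))
i=((P[:,1]+.42)/res).astype(int);j=((P[:,0]-.15)/res).astype(int)
k=(i>=0)&(i<280)&(j>=0)&(j<140)&(P[:,2]>-.02)&(P[:,2]<.25)
np.maximum.at(H,(i[k],j[k]),P[k,2])
img=cv2.applyColorMap(np.clip(H/0.2*255,0,255).astype(np.uint8),cv2.COLORMAP_JET)
cv2.imwrite("pics/hm.png",cv2.resize(cv2.rotate(img,cv2.ROTATE_90_COUNTERCLOCKWISE),(800,400),interpolation=0))
E
```

```text
scene tote 0.86 [289 140 332 186] [[355.9, -263.5], [119.9, 21.8], 21.9] (391, np.float64(0.1106))
scene tote 0.5 [131 232 261 334] None None
scene tote 0.86 [289 140 332 186] [[372.7, -309.9], [132.4, 253.0], 20.4] (1378, np.float64(0.0656))
scene tote 0.5 [131 232 261 334] [[395.2, 256.4], [248.3, 216.9], 86.8] (6327, np.float64(0.0103))
scene tray 0.72 [286 143 334 190] [[347.6, -233.5], [127.5, 84.4], 24.2] (190, np.float64(0.0372))
scene tray 0.64 [131 232 259 336] [[379.5, 264.1], [234.1, 184.7], 86.6] (1354, np.float64(0.0389))
scene tray 0.72 [286 143 334 190] [[376.8, -305.8], [128.2, 252.8], 22.8] (471, np.float64(0.0271))
scene tray 0.64 [131 232 259 336] [[394.4, 246.9], [266.7, 216.4], 86.5] (6265, np.float64(0.0103))
scene rod_rest_c 0.96 [236 320 293 350] [[169.7, 319.7], [117.8, 52.4], 34.2] (1278, np.float64(0.0242))
scene rod_rest_c 0.72 [162 270 219 301] [[384.3, 289.3], [120.0, 53.4], 19.0] (1063, np.float64(0.03))
scene jar 0.82 [212 196 239 229] [[474.7, 15.3], [47.1, 149.8], 27.5] (516, np.float64(0.051))
scene bottle 0.95 [238 170 254 236] [[448.5, -43.7], [48.9, 287.2], 33.3] (1003, np.float64(0.0899))
side tote 0.92 [310 232 386 302] [[353.7, -271.2], [120.4, 22.6], 21.1] (414, np.float64(0.1158))
side tote 0.92 [310 232 386 302] [[355.8, -269.7], [134.6, 164.7], 22.2] (2471, np.float64(0.031))
side rod_rest_c 0.45 [200 177 219 192] [[185.9, 327.3], [72.4, 49.0], 34.1] (111, np.float64(0.0226))
side jar 0.62 [306 180 320 211] [[449.0, 56.5], [48.6, 44.3], 29.1] (332, np.float64(0.048))
side bottle 0.67 [286 160 303 216] [[423.4, 116.9], [212.2, 54.5], 58.3] (671, np.float64(0.0842))
```

View pics/crops.png

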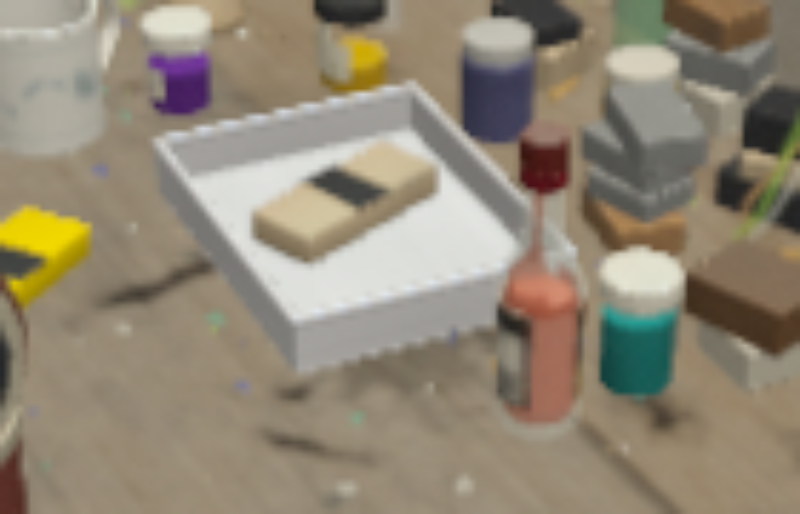

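The candidates for the rest are the buff block in the tray (scene 189,285; side 262,173), the yellow block on the bench (scene 266,335) and the brown and grey clutter bricks (scene 165,225). The crop confirms the buff block with the dark band, lying in the tray.

Rows can only turn the tool about its own z. Before I rely on a way to tip the tote, I'll check how the controller treats an out-of-reach pose, moving in free space.

Request:
apply_moves:
  plan:
    - [0.0854,0,-0.04,0,0]
    - [0.0854,0,-0.08,0,0]
    - [0.0854,0,-0.12,0,0]
    - [0.0854,0,-0.16,0,0]
    - [0.0854,0,-0.2,0,0]
    - [0.0854,0,-0.24,0,0]
    - [0.0854,0,-0.28,0,0]
    - [0.0854,0,-0.32,0,0]
    - [0.0854,0,-0.36,0,0]
    - [0.0854,0,-0.36,0,0]
    - [0.0854,0,-0.36,0,0]

```text
t: 2.67
tool_pos: [0.2649, -0.0002, 0.4033]
tool_rot: [-2.222, -2.219, 0.001]
contact_force: [-0.4, 0.2, 0.5]
opening: 0.0853
grip_force: 0.0
```

```bash
python3 - <<'E'
from h import *
o=telemetry.get_obs();print(o["t"],o["q"].round(3),o["tool_pos"].round(3),R.from_rotvec(o["tool_rot"]).as_matrix().round(3).tolist())
print([x for x in dir(ctrl) if x[0]!='_'],[x for x in dir(telemetry) if x[0]!='_'])
E
```

```text
2.6667 [-0.285 -1.011  2.353  0.     1.801 -0.284] [ 0.265 -0.     0.403] [[0.001, 1.0, -0.002], [1.0, -0.001, 0.0], [0.0, -0.002, -1.0]]
['MotionError', 'finish_job', 'pinch_z'] ['get_obs']
```

Request:
apply_moves:
  plan:
    - [0.0854,0,-0.03,0,0]
    - [0.0854,0,-0.06,0,0]
    - [0.0854,0,-0.06,0,0]
    - [0.0854,0,-0.06,0,0]

```text
t: 3.0
tool_pos: [0.2619, 0.0001, 0.4099]
tool_rot: [-2.209, -2.21, 0.028]
contact_force: [0.7, 0.2, -0.4]
opening: 0.0852
grip_force: 0.0
```

```bash
python3 - <<'E'
from h import *
o=telemetry.get_obs();print(o["t"],o["q"].round(3),o["tool_pos"].round(3),R.from_rotvec(o["tool_rot"]).as_matrix().round(3).tolist())
E
```

```text
3.0 [-0.283 -1.011  2.342 -0.008  1.833 -0.286] [0.262 0.    0.41 ] [[-0.001, 1.0, -0.025], [1.0, 0.001, -0.001], [-0.001, -0.025, -1.0]]
```

Request:
apply_moves:
  plan:
    - [0.0854,0,0,0,0]
    - [0.0854,0,0,0,0]
    - [0.0854,0,0.03,0,0]
    - [0.0854,0,0.06,0,0]
    - [0.0854,0,0.06,0,0]
    - [0.0854,0,0.06,0,0]

```text
t: 3.5
tool_pos: [0.3227, 0.0, 0.406]
tool_rot: [-2.204, -2.206, 0.033]
contact_force: [0.2, -0.2, -1.1]
opening: 0.0855
grip_force: 0.0
```

```bash
python3 - <<'E'
from h import *
o=telemetry.get_obs();print(o["t"],o["q"].round(3),o["tool_pos"].round(3),R.from_rotvec(o["tool_rot"]).as_matrix().round(3).tolist())
E
```

```text
3.5 [-0.23  -0.778  2.241 -0.006  1.709 -0.231] [0.323 0.    0.406] [[-0.001, 1.0, -0.031], [1.0, 0.001, 0.001], [0.001, -0.031, -1.0]]
```

The controller re-anchors at whatever pose the arm actually reaches, so any tilt gained at a limit is kept. I can use that later to lean the tool along the handle. First comes the rest, with the tool pointing down.

Request:
apply_moves:
  plan:
    - [0.0854,0.03,0.006,0,0.12]
    - [0.0854,0.06,0.012,0,0.24]
    - [0.0854,0.09,0.018,0,0.36]
    - [0.0854,0.12,0.024,0,0.48]
    - [0.0854,0.15,0.03,0,0.6]
    - [0.0854,0.18,0.036,0,0.72]
    - [0.0854,0.21,0.042,0,0.84]
    - [0.0854,0.24,0.05,0,0.96]
    - [0.0854,0.27,0.06,0.01,1.08]
    - [0.0854,0.289,0.066,0.04,1.2]
    - [0.0854,0.289,0.066,0.08,1.24]
    - [0.0854,0.289,0.066,0.1,1.24]

```text
t: 4.5
tool_pos: [0.3835, 0.2892, 0.3021]
tool_rot: [-3.096, -0.513, 0.047]
contact_force: [-0.7, -0.0, 0.1]
opening: 0.0852
grip_force: 0.0
```

```bash
cat >> h.py <<'E'
def st():
    o=telemetry.get_obs(); M=R.from_rotvec(o["tool_rot"]).as_matrix()
    open("log.txt","a").write(repr([o["q"].tolist(),o["tool_pos"].tolist(),o["tool_rot"].tolist()])+"\n")
    print("t",round(o["t"],2),"q",o["q"].round(3),"p",o["tool_pos"].round(4),"grasp",(o["tool_pos"]+M[:,2]*ctrl.pinch_z).round(4),"\nM",M.round(3).tolist(),"open",round(o["opening"],4),"F",o["contact_force"].round(1),"g",round(o["grip_force"],1))
    return o,M
E
cat > log.txt <<'E'
[[-0.118982722,0.053367025,1.61428552,2e-6,1.47601798,-0.119022515],[0.624733312,4.3e-5,0.403461416],[-2.22024118,-2.22032907,0.00201388650]]
[[-0.285,-1.011,2.353,0,1.801,-0.284],[0.2649,-0.0002,0.4033],[-2.222,-2.219,0.001]]
[[-0.283,-1.011,2.342,-0.008,1.833,-0.286],[0.2619,0.0001,0.4099],[-2.209,-2.21,0.028]]
[[-0.23,-0.778,2.241,-0.006,1.709,-0.231],[0.3227,0,0.406],[-2.204,-2.206,0.033]]
E
python3 - <<'E'
from h import *
st()
p=shot("wrist"); w=cloud(p); cv2.imwrite("pics/w1.png",p["img"])
for d in eyes.outline_of("rod_rest_c",p)[:2]:
    print(d["confidence"],d["box"],rect(w,d["region"],.022,.036))
for d in eyes.outline_of("tray",p)[:1]:
    print("tray",d["confidence"],d["box"],rect(w,d["region"],.034,.046))
p=shot("scene"); w=cloud(p)
for d in eyes.outline_of("rod_rest_c",p)[:2]: print(d["confidence"],d["box"],rect(w,d["region"],.025,.036))
E
```

```text
t 4.5 q [ 0.488 -0.209  2.036  0.013  1.343  1.728] p [0.3835 0.2892 0.3021] grasp [0.3789 0.2889 0.1475] 
M [[0.946, 0.322, -0.03], [0.322, -0.947, -0.002], [-0.029, -0.008, -1.0]] open 0.0852 F [-0.7 -0.   0.1] g 0.0
0.87 [248.8, 122.8, 305.2, 259.6] (((385.4687194824219, 290.16455078125), (119.9019546508789, 50.40908432006836), 19.852035522460938), 7594, np.float64(0.0275))
0.62 [175.0, 301.8, 224.4, 377.5] (((191.2663116455078, 320.1903076171875), (75.7374267578125, 26.685832977294922), 36.93217086791992), 233, np.float64(0.0223))
tray 0.66 [145.2, 49.4, 477.7, 332.8] (((380.2364196777344, 264.89605712890625), (231.74542236328125, 182.01527404785156), 86.34131622314453), 6391, np.float64(0.0378))
0.86 [238.1, 320.1, 294.9, 350.6] (((169.77528381347656, 320.68548583984375), (116.0809326171875, 51.34718704223633), 33.92062759399414), 363, np.float64(0.0256))
0.83 [162.7, 271.2, 217.4, 302.3] (((383.6769104003906, 288.91778564453125), (118.66970825195312, 53.88719940185547), 19.48160743713379), 959, np.float64(0.0303))
```

View pics/w1.png

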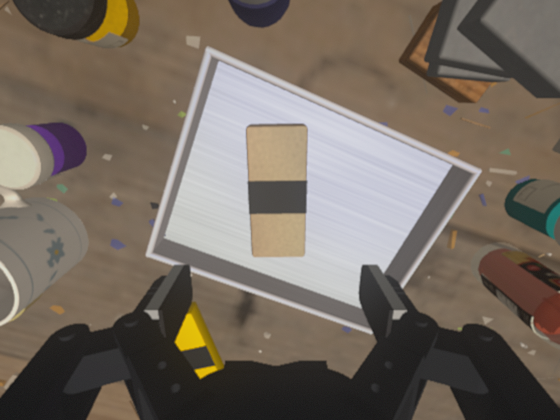

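The wrist view shows the banded buff block centred in the tray at about (277,190), with the yellow one outside it at (197,340). I'm descending on the buff block.

Request:
apply_moves:
  plan:
    - [0.0854,0.01,0.002,0.03,0]
    - [0.0854,0.01,0.002,0.06,0]
    - [0.0854,0.01,0.002,0.09,0]
    - [0.0854,0.01,0.002,0.11,0]
    - [0.0854,0.01,0.002,0.121,0]
    - [0.04,0.01,0.002,0.121,0]
    - [0.03,0.01,0.002,0.121,0]
    - [0.03,0.01,0.002,0.121,0]
    - [0.03,0.01,0.002,0.121,0]
    - [0.03,0.01,0.002,0.121,0]
    - [0.03,0.01,0.002,0.121,0]
    - [0.03,0.01,0.002,0.121,0]
  newtons: 50

```text
t: 5.75
tool_pos: [0.3934, 0.2911, 0.187]
tool_rot: [-3.093, -0.516, 0.034]
contact_force: [0.4, -1.5, 6.3]
opening: 0.0488
grip_force: 54.0
```

```bash
python3 -c "
from h import *
st()"
```

```text
t 5.75 q [ 0.482 -0.018  2.078  0.014  1.1    1.716] p [0.3934 0.2911 0.187 ] grasp [0.39   0.2915 0.0323] 
M [[0.946, 0.325, -0.022], [0.325, -0.946, 0.002], [-0.02, -0.01, -1.0]] open 0.0488 F [ 0.4 -1.5  6.3] g 54.0
```

Request:
apply_moves:
  plan:
    - [0.03,0,0,-0.02,0]
    - [0.03,0,0,-0.05,0]
    - [0.03,0,0,-0.085,0]
    - [0.03,0,0,-0.12,0]
    - [0.03,0,0,-0.155,0]
    - [0.03,0,0,-0.19,0]
    - [0.03,0,0,-0.225,0]
    - [0.03,-0.007,0.033,-0.235,0]
    - [0.03,-0.014,0.066,-0.235,0]
    - [0.03,-0.021,0.099,-0.235,0]
    - [0.03,-0.028,0.132,-0.235,0]
    - [0.03,-0.035,0.165,-0.235,0]

```text
t: 6.75
tool_pos: [0.4182, 0.1216, 0.4191]
tool_rot: [-3.094, -0.518, 0.039]
contact_force: [-0.1, -0.8, -1.4]
opening: 0.0486
grip_force: 53.1
```

Request:
apply_moves:
  plan:
    - [0.03,-0.007,0.033,0,0]
    - [0.03,-0.014,0.066,0,0]
    - [0.03,-0.021,0.099,0,0]
    - [0.03,-0.028,0.132,0,0]
    - [0.03,-0.035,0.165,0,0]
    - [0.03,-0.042,0.195,0,0]
    - [0.03,-0.042,0.195,0.03,0]
    - [0.03,-0.042,0.195,0.065,0]
    - [0.03,-0.042,0.195,0.1,0]
    - [0.03,-0.042,0.195,0.14,0]
    - [0.03,-0.042,0.195,0.17,0]
    - [0.03,-0.042,0.195,0.17,0]

```text
t: 7.75
tool_pos: [0.4344, -0.0741, 0.2411]
tool_rot: [-3.088, -0.515, 0.06]
contact_force: [-0.5, 0.8, -2.4]
opening: 0.0483
grip_force: 53.0
```

```bash
python3 -c "
from h import *
st()
p=shot('side'); w=cloud(p); cv2.imwrite('pics/s2.png',p['img'][120:330,180:460])
for t in ('bottle','jar','rod_rest_c'):
  for d in eyes.outline_of(t,p)[:2]: print(t,d['confidence'],d['box'],rect(w,d['region'],.02,.19))
"
```

```text
t 7.75 q [-0.336 -0.231  2.165 -0.009  1.247  0.907] p [ 0.4344 -0.0741  0.2411] grasp [ 0.4283 -0.0734  0.0865] 
M [[0.945, 0.324, -0.039], [0.325, -0.946, 0.004], [-0.036, -0.017, -0.999]] open 0.0483 F [-0.5  0.8 -2.4] g 53.0
bottle 0.84 [288.1, 160.6, 303.5, 216.2] (((378.6368103027344, 43.36170196533203), (36.191505432128906, 47.95276641845703), 89.8355712890625), 590, np.float64(0.0917))
rod_rest_c 0.94 [310.8, 199.2, 346.4, 224.0] (((416.92626953125, -77.90785217285156), (117.13723754882812, 54.28444290161133), 19.61876106262207), 432, np.float64(0.082))
rod_rest_c 0.67 [200.8, 174.3, 216.8, 197.3] (((181.29696655273438, 324.6376647949219), (91.30673217773438, 50.055362701416016), 32.989315032958984), 128, np.float64(0.0228))
```

Request:
apply_moves:
  plan:
    - [0.03,0,0,0.02,0]
    - [0.03,0,0,0.04,0]
    - [0.03,0,0,0.05,0]
    - [0.03,0,0,0.055,0]
    - [0.03,0,0,0.058,0]
    - [0.03,0,0,0.059,0]

```text
t: 8.45
tool_pos: [0.4368, -0.0753, 0.1898]
tool_rot: [-3.095, -0.517, 0.039]
contact_force: [-0.9, -0.2, -1.6]
opening: 0.0485
grip_force: 53.0
```

Request:
apply_moves:
  plan:
    - [0.06,0,0,0,0]
    - [0.07,0,0,0,0]
    - [0.075,0,0,0,0]
    - [0.075,0,0,0,0]
    - [0.075,0,0,-0.03,0]
    - [0.075,0,0,-0.06,0]
    - [0.075,0,0,-0.1,0]
    - [0.075,0,0,-0.14,0]
    - [0.075,0,0,-0.18,0]
    - [0.075,0,0,-0.22,0]

```text
t: 9.28
tool_pos: [0.4417, -0.0749, 0.4111]
tool_rot: [-3.095, -0.517, 0.04]
contact_force: [0.2, 0.1, -0.8]
opening: 0.0752
grip_force: 0.0
```

```bash
python3 - <<'E'
from h import *
st()
p=shot('side'); w=cloud(p)
for t in ('rod_rest_c',):
  for d in eyes.outline_of(t,p)[:2]: print(t,d['confidence'],d['box'],rect(w,d['region'],.015,.1))
p=shot('scene'); w=cloud(p)
for t in ('rod_rest_c','bottle','jar'):
  for d in eyes.outline_of(t,p)[:2]: print(t,d['confidence'],d['box'],rect(w,d['region'],.015,.19))
# fit kinematics
from scipy.optimize import least_squares
D=[eval(l) for l in open("log.txt")]
def Rz(a): return R.from_euler('z',a).as_matrix()
def Ry(a): return R.from_euler('y',a).as_matrix()
def fk(q,P):
    r0,b,z0,a2,ao,a3,d6=P
    A=Rz(q[0]); p=A@np.array([r0,b,z0])
    A=A@Ry(q[1]); p=p+A@[0,0,a2]
    A=A@Ry(q[2]); p=p+A@[ao,0,a3]   # forearm along z
    A=A@Rz(q[3])@Ry(q[4]); p=p+A@[0,0,d6]
    A=A@Rz(q[5]); return p,A
def res(P): return np.concatenate([fk(q,P)[0]-np.array(p) for q,p,_ in D])
s=least_squares(res,[0,.0745,.4,.4,0,.58,.1],x_scale=.1)
print(s.x.round(4),np.abs(s.fun).max())
for q,p,r in D[:1]+D[-1:]: print(fk(q,s.x)[1].T@R.from_rotvec(r).as_matrix())
print(np.linalg.svd(s.jac)[1])
E
```

```text
t 9.28 q [-0.332 -0.39   1.993 -0.009  1.563  0.908] p [ 0.4417 -0.0749  0.4111] grasp [ 0.4376 -0.075   0.2564] 
M [[0.945, 0.325, -0.026], [0.325, -0.946, -0.0], [-0.025, -0.008, -1.0]] open 0.0752 F [ 0.2  0.1 -0.8] g 0.0
rod_rest_c 0.7 [312.1, 214.4, 349.0, 241.5] (((425.04058837890625, -80.14607238769531), (123.7915267944336, 50.83091735839844), 19.97177505493164), 443, np.float64(0.0218))
rod_rest_c 0.49 [200.0, 173.8, 218.8, 194.0] (((180.8284912109375, 324.4084777832031), (91.0931167602539, 51.57855987548828), 34.59543228149414), 157, np.float64(0.0218))
rod_rest_c 0.88 [237.6, 319.3, 291.3, 353.9] (((169.89141845703125, 320.51153564453125), (117.0611572265625, 52.49741744995117), 33.999427795410156), 1360, np.float64(0.0241))
rod_rest_c 0.77 [253.6, 189.2, 279.1, 207.6] (((409.1937255859375, -80.10541534423828), (82.84542846679688, 51.66429901123047), 15.575841903686523), 304, np.float64(0.0248))
bottle 0.8 [234.5, 170.0, 255.0, 235.0] (((377.4186096191406, 59.248268127441406), (42.946754455566406, 38.69700241088867), 66.78886413574219), 912, np.float64(0.0933))
jar 0.66 [213.5, 196.5, 236.9, 230.7] (((473.4390563964844, 50.99279022216797), (46.31427001953125, 97.77609252929688), 64.03304290771484), 466, np.float64(0.0607))
[3.000e-04 7.420e-02 2.381e-01 4.265e-01 9.580e-02 6.096e-01 1.062e-01] 0.0001420262993268584
[[-1.64629276e-08 -1.00000000e+00 -1.30861539e-08]
 [ 1.00000000e+00 -1.64629300e-08  1.82143387e-07]
 [-1.82143387e-07 -1.30861509e-08  1.00000000e+00]]
[[-5.72954557e-17 -1.00000000e+00 -8.71602885e-16]
 [ 1.00000000e+00  2.32310667e-16  1.15152697e-17]
 [ 3.50868967e-17 -8.32429667e-16  1.00000000e+00]]
[5.49682823 4.07396361 2.8284277  0.90937711 0.52130597 0.29712953
 0.02615535]
```

The rest lies flat on the bench at about (0.425,-0.08), and the fitted kinematics agree to 0.15 mm. Next I'll check which leaned grasps on the handle are reachable at both the tote and the tray.

```bash
cat >> h.py <<'E'
from scipy.optimize import least_squares
PK=[.0003,.0742,.2381,.4265,.0958,.6096,.1062]
LO=np.array([-3.01,-1.01,.06,-1.02,.09,-3.14]);HI=np.array([3.01,2.22,2.58,4.17,2.62,3.14])
def Rz(a): return R.from_euler('z',a).as_matrix()
def Ry(a): return R.from_euler('y',a).as_matrix()
def fk(q,P=PK):
    r0,b,z0,a2,ao,a3,d6=P
    A=Rz(q[0]); p=A@np.array([r0,b,z0])
    A=A@Ry(q[1]); p=p+A@[0,0,a2]
    A=A@Ry(q[2]); p=p+A@[ao,0,a3]
    A=A@Rz(q[3])@Ry(q[4]); p=p+A@[0,0,d6]
    return p,A@Rz(q[5]+np.pi/2)
def ik(p,M,q0,w=.3):
    def f(q):
        a,A=fk(q); return np.r_[a-p,w*R.from_matrix(A@M.T).as_rotvec()]
    s=least_squares(f,np.clip(q0,LO+1e-4,HI-1e-4),bounds=(LO,HI)); return s.x,np.linalg.norm(s.fun)
def toolM(yaw,alpha,flip=0,roll=0):
    # tool z leans alpha from down toward yaw; tool y horizontal, perpendicular to yaw
    z=np.array([np.sin(alpha)*np.cos(yaw),np.sin(alpha)*np.sin(yaw),-np.cos(alpha)])
    y=np.array([-np.sin(yaw),np.cos(yaw),0])*(-1 if flip else 1)
    return np.stack([np.cross(y,z),y,z],1)@Rz(roll)
E
python3 - <<'E'
from h import *
rng=np.random.default_rng(0)
yaw=np.radians(21.6); u=np.array([np.cos(yaw),np.sin(yaw),0])
H=np.array([.355,-.268,.104]); T=np.array([.385,.245,.16])
seeds=[LO+(HI-LO)*rng.random(6) for _ in range(14)]
for sgn in (1,-1):
  for a in (45,60,75,90):
    for flip in (0,1):
      M=toolM(yaw if sgn>0 else yaw+np.pi,np.radians(a),flip)
      out=[]
      for off in (.0,.03):
        for nm,G,roll in (("tote",H,0),("tray",T,0),("tip",T,-np.pi/3 if sgn>0 else np.pi/3)):
          MM=M@Rz(roll); p=G-sgn*u*off-MM[:,2]*ctrl.pinch_z
          b=min((ik(p,MM,s) for s in seeds),key=lambda r:r[1])
          out.append((nm,off,b[0].round(2).tolist() if b[1]<2e-3 else round(b[1],3)))
      print(sgn,a,flip,*out,sep="\n   ")
E
```

```text
1
   45
   0
   ('tote', 0.0, [-1.27, -0.31, 2.34, 0.82, 1.3, 2.76])
   ('tray', 0.0, [0.42, -0.87, 2.56, -0.05, 0.67, -1.5])
   ('tip', 0.0, [0.42, -0.87, 2.56, -0.05, 0.67, -2.55])
   ('tote', 0.03, [-1.35, -0.31, 2.34, 0.8, 1.35, 2.71])
   ('tray', 0.03, np.float64(0.019))
   ('tip', 0.03, np.float64(0.019))
1
   45
   1
   ('tote', 0.0, [-1.27, -0.31, 2.34, 0.82, 1.3, -0.38])
   ('tray', 0.0, [0.42, -0.87, 2.56, -0.05, 0.67, 1.64])
   ('tip', 0.0, [0.42, -0.87, 2.56, -0.05, 0.67, 0.6])
   ('tote', 0.03, [-1.35, -0.31, 2.34, 0.8, 1.35, -0.43])
   ('tray', 0.03, np.float64(0.019))
   ('tip', 0.03, np.float64(0.019))
1
   60
   0
   ('tote', 0.0, [-1.38, -0.18, 2.35, 1.04, 1.42, 2.53])
   ('tray', 0.0, np.float64(0.046))
   ('tip', 0.0, np.float64(0.046))
   ('tote', 0.03, [-1.45, -0.18, 2.35, 1.0, 1.47, 2.5])
   ('tray', 0.03, np.float64(0.071))
   ('tip', 0.03, np.float64(0.071))
1
   60
   1
   ('tote', 0.0, [-1.38, -0.18, 2.35, 1.04, 1.42, -0.61])
   ('tray', 0.0, np.float64(0.046))
   ('tip', 0.0, np.float64(0.046))
   ('tote', 0.03, [-1.45, -0.18, 2.35, 1.0, 1.47, -0.64])
   (
[... 3221 characters left out ...]
-0.5])
-1
   90
   0
   ('tote', 0.0, [-0.4, 0.59, 1.73, -0.96, 2.12, 0.93])
   ('tray', 0.0, [0.39, 0.65, 1.51, 0.03, 2.55, 1.6])
   ('tip', 0.0, [0.39, 0.65, 1.51, 0.03, 2.55, 2.64])
   ('tote', 0.03, [-0.37, 0.63, 1.67, -0.94, 2.15, 0.92])
   ('tray', 0.03, [0.39, 0.7, 1.43, 0.03, 2.58, 1.6])
   ('tip', 0.03, [0.39, 0.7, 1.43, 0.03, 2.58, 2.64])
-1
   90
   1
   ('tote', 0.0, [-0.4, 0.59, 1.73, -0.96, 2.12, -2.21])
   ('tray', 0.0, [0.39, 0.65, 1.51, 0.03, 2.55, -1.55])
   ('tip', 0.0, [0.39, 0.65, 1.51, 0.03, 2.55, -0.5])
   ('tote', 0.03, [-0.37, 0.63, 1.67, -0.94, 2.15, -2.22])
   ('tray', 0.03, [0.39, 0.7, 1.43, 0.03, 2.58, -1.55])
   ('tip', 0.03, [0.39, 0.7, 1.43, 0.03, 2.58, -0.5])
```

```bash
python3 - <<'E'
from h import *
# calibrate w on the earlier test
q0=np.array([-.285,-1.0099,2.353,0,1.801,-.284]); p0,M0=fk(q0)
for w in (.1,.2,.3,.5,1):
    q,c=ik(p0+[-.06,0,0],M0,q0,w); p,M=fk(q); print(w,p.round(4),M[:,2].round(4),q.round(3))
# height map of clutter near tote/tray, from scene+side (robot in the way masked by z<.24)
W=[cloud(shot(n)).reshape(-1,3) for n in ("scene","side")]
P=np.vstack(W); P=P[(P[:,2]<.5)]
for x0 in np.arange(.44,.70,.04):
    r=[]
    for y0 in np.arange(-.40,.44,.05):
        k=(P[:,0]>=x0)&(P[:,0]<x0+.04)&(P[:,1]>=y0)&(P[:,1]<y0+.05)
        r.append(int(1000*np.percentile(P[k,2],98)) if k.sum()>3 else -1)
    print(round(x0,2),r)
E
```

```text
0.1 [ 2.344e-01 -4.000e-04  4.050e-01] [-0.2915  0.0012 -0.9566] [-0.285 -1.01   2.357 -0.093  2.077 -0.318]
0.2 [ 2.518e-01 -4.000e-04  4.065e-01] [-1.243e-01  9.000e-04 -9.922e-01] [-0.286 -1.01   2.349 -0.036  1.922 -0.295]
0.3 [ 2.581e-01 -4.000e-04  4.070e-01] [-6.460e-02  8.000e-04 -9.979e-01] [-0.286 -1.01   2.347 -0.018  1.867 -0.29 ]
0.5 [ 2.621e-01 -4.000e-04  4.074e-01] [-2.660e-02  7.000e-04 -9.996e-01] [-0.286 -1.01   2.346 -0.007  1.831 -0.287]
1 [ 2.640e-01 -4.000e-04  4.075e-01] [-8.7e-03  7.0e-04 -1.0e+00] [-2.860e-01 -1.010e+00  2.346e+00 -2.000e-03  1.814e+00 -2.850e-01]
0.44 [3, 25, 6, 6, 6, 492, 445, 497, 76, 78, 42, 42, 42, 41, 42, 41, 71]
0.48 [5, 7, 6, 56, 107, 5, 25, 498, 63, 62, 6, 91, 68, 5, 72, 72, 71]
0.52 [128, 55, 153, 171, 151, 42, 91, 91, 63, 63, 86, 94, 93, 5, 73, 73, 28]
0.56 [154, 101, 162, 167, 6, 88, 92, 92, 5, 101, 56, 93, 92, 76, 4, 50, 50]
0.6 [162, 164, 156, 12, 43, 41, 5, 9, 10, 103, 109, 109, 73, 76, 56, 50, 50]
0.64 [80, 160, 197, 98, 44, 44, 6, 6, 7, 131, 154, 180, 75, 84, 86, 125, 77]
0.68 [83, 193, 249, 172, 44, 5, 5, 4, 5, 132, 217, 249, 5, 85, 86, 69, 5]
```

```bash
python3 - <<'E'
from h import *
yaw=np.radians(21.6); u=np.array([np.cos(yaw),np.sin(yaw),0]); l=np.array([-u[1],u[0],0])
M=toolM(yaw+np.pi,.03)
for z in (.45,.6,.75):
  for d in ((-1,0),(-1,.7),(0,1),(-1,-.7)):
    # start at r=.35 (in-plane), walk
    p=u*.33+l*.0742+[0,0,z]; q,c=ik(p,M,[.377,-.6,2.1,0,1.7,1.6],.5)
    if c>1e-3: print(z,"start",c); 
    dv=(d[0]*u+np.array([0,0,d[1]]))/np.hypot(*d)
    s=[]
    for k in range(8):
        p,A=fk(q); q,_=ik(p+.45*dv,A,q,.5); p,A=fk(q); a=A[:,2]
        s.append((round(np.degrees(np.arctan2(-(a@u),-a[2]))),round(np.degrees(np.arcsin(a@l)),1),round(p@u,2),round(p[2],2)))
    print(z,d,s,q.round(2))
E
```

```text
0.45 (-1, 0) [(0, np.float64(-3.7), np.float64(-0.09), np.float64(0.48)), (5, np.float64(-5.3), np.float64(-0.34), np.float64(0.45)), (7, np.float64(-6.4), np.float64(-0.72), np.float64(0.43)), (11, np.float64(-3.9), np.float64(-0.94), np.float64(0.38)), (21, np.float64(-3.9), np.float64(-0.97), np.float64(0.31)), (31, np.float64(-3.8), np.float64(-0.99), np.float64(0.27)), (40, np.float64(-3.5), np.float64(-1.01), np.float64(0.24)), (47, np.float64(-3.1), np.float64(-1.02), np.float64(0.22))] [3.01 1.39 0.06 0.5  1.02 3.01]
0.45 (-1, 0.7) [(1, np.float64(-1.2), np.float64(-0.06), np.float64(0.75)), (-14, np.float64(17.8), np.float64(-0.39), np.float64(1.08)), (-17, np.float64(22.1), np.float64(-0.49), np.float64(1.02)), (-17, np.float64(26.8), np.float64(-0.55), np.float64(0.98)), (-14, np.float64(32.1), np.float64(-0.6), np.float64(0.95)), (-8, np.float64(37.8), np.float64(-0.64), np.float64(0.92)), (1, np.float64(43.0), np.float64(-0.67), np.float64(0.9)), (14, np.float64(47.1), np.float64(-0.71), np.float64(0.89))] [ 3.01  0.67  0.06 -0.6   1.73  3.14]
0.45 (0, 1) [(2, np.float64
[... 4639 characters left out ...]
-58, np.float64(2.1), np.float64(0.16), np.float64(1.22)), (-67, np.float64(2.2), np.float64(0.17), np.float64(1.24))] [-0.77 -0.13  0.06  1.22  1.99  1.68]
0.75 (-1, -0.7) [(0, np.float64(-3.6), np.float64(-0.08), np.float64(0.54)), (13, np.float64(-6.7), np.float64(-0.27), np.float64(0.22)), (21, np.float64(-9.6), np.float64(-0.6), np.float64(-0.06)), (31, np.float64(-13.2), np.float64(-0.86), np.float64(-0.31)), (37, np.float64(-12.1), np.float64(-0.87), np.float64(-0.39)), (40, np.float64(-10.1), np.float64(-0.86), np.float64(-0.42)), (43, np.float64(-8.5), np.float64(-0.85), np.float64(-0.44)), (45, np.float64(-7.1), np.float64(-0.84), np.float64(-0.45))] [3.01 2.08 0.06 1.   0.56 2.89]
```

Pulling upward at full stretch tilts the tool cleanly by about 8 degrees per call. If I do it at heading -158 degrees, the lean comes out along the handle in the direction I need. I'll simulate the whole detour row by row.

```bash
cat > sim.py <<'E'
from h import *
def run(q,rows,verbose=1,tag=""):
    """rows: list of shift (tool axes of start) + roll ; returns q at end; steps capped at .0417 m"""
    p0,M0=fk(q); lim=0.7*np.array([2.57,2.57,3.14,3.14,3.14,3.14])/12; bad=0
    for r in rows:
        p=p0+M0@np.array(r[:3]); M=M0@Rz(r[3]); qn,c=ik(p,M,q,.5)
        bad=max(bad,np.max(np.abs(qn-q)/lim)); q=qn
    return q,c,bad
def goto(q,P,M,n=None,q0=None):
    """straight move to pose"""
    p,A=fk(q); d=P-p; n=n or int(np.ceil(max(np.linalg.norm(d)/.04,np.linalg.norm(R.from_matrix(A.T@M).as_rotvec())/.12,1)))
    sh=A.T@d; ro=R.from_matrix(A.T@M).as_rotvec()[2]
    q2,c,b=run(q,[np.r_[sh*k/n,ro*k/n] for k in range(1,n+1)])
    a=fk(q2)
    print("n",n,"shift",sh.round(3),"roll",round(ro,3),"->",a[0].round(3),"z",a[1][:,2].round(3),"q",q2.round(2),"err",round(c,4),"spd",round(b,2))
    return q2
E
python3 - <<'E'
from sim import *
q=np.array([-.332,-.39,1.993,-.009,1.563,.908])
def pol(a,r,z): return np.array([r*np.cos(a),r*np.sin(a),z])
M=fk(q)[1]
q=goto(q,pol(-.17,.42,.6),M)
for a in (-.7,-1.25,-1.8,-2.3): q=goto(q,pol(a,.36,.7),M)
hd=np.radians(-158.4); off=np.arctan2(.0742,.33)
q=goto(q,pol(hd+off,.34,.9),M)
q=goto(q,pol(hd+off,.34,1.05),M)
for k in range(6):
    p,A=fk(q); q=goto(q,p+[0,0,.45],A)
    a=fk(q)[1][:,2]; print("   tilt",np.degrees(np.arccos(-a[2])).round(1),"az",np.degrees(np.arctan2(a[1],a[0])).round(1))
np.save("qr.npy",q); A=fk(q)[1]
for a,r,z in ((-2.3,.36,.9),(-2.,.42,.75),(-1.5,.45,.65),(-1.,.5,.55),(-.5,.53,.45)): q=goto(q,pol(a,r,z),A)
E
```

```text
n 5 shift [-0.03  -0.014 -0.188] roll 0.0 -> [ 0.414 -0.071  0.6  ] z [-0.026 -0.001 -1.   ] q [-0.35 -0.47  1.75 -0.01  1.9   0.89] err 0.0 spd 0.39
n 6 shift [-0.186  0.106 -0.096] roll -0.0 -> [ 0.275 -0.232  0.7  ] z [-0.026 -0.001 -1.   ] q [-0.9  -0.56  1.63 -0.02  2.08  0.33] err 0.0 spd 0.66
n 5 shift [-0.189  0.051  0.004] roll 0.0 -> [ 0.114 -0.342  0.7  ] z [-0.026 -0.001 -1.   ] q [-1.45 -0.56  1.64 -0.03  2.07 -0.22] err 0.0 spd 0.76
n 5 shift [-0.188 -0.055  0.005] roll 0.0 -> [-0.082 -0.351  0.7  ] z [-0.026 -0.001 -1.   ] q [-2.   -0.57  1.64 -0.03  2.06 -0.77] err 0.0 spd 0.76
n 5 shift [-0.123 -0.129  0.004] roll -0.0 -> [-0.24  -0.268  0.7  ] z [-0.026 -0.001 -1.   ] q [-2.5  -0.57  1.64 -0.02  2.05 -1.27] err 0.0 spd 0.69
n 6 shift [-0.019 -0.088 -0.199] roll 0.0 -> [-0.281 -0.191  0.9  ] z [-0.026 -0.001 -1.   ] q [-2.76 -0.39  1.15 -0.01  2.35 -1.53] err 0.0 spd 0.52
n 4 shift [-0.004 -0.001 -0.15 ] roll -0.0 -> [-0.281 -0.192  1.048] z [-0.03  -0.002 -1.   ] q [-2.76 -0.1   0.6  -0.02  2.62 -1.54] err 0.003 spd 0.88
n 12 shift [-0.013 -0.004 -0.45 ] roll 0.0 ->
[... 1061 characters left out ...]
.24  -0.268  0.9  ] z [-0.769 -0.271 -0.578] q [-2.42 -0.55  1.34 -0.32  1.44 -1.29] err 0.0 spd 1.91
n 5 shift [0.137 0.128 0.067] roll -0.0 -> [-0.175 -0.382  0.75 ] z [-0.769 -0.271 -0.578] q [-2.03 -0.55  1.62 -0.62  1.33 -0.89] err 0.0 spd 0.6
n 6 shift [ 0.182  0.13  -0.083] roll -0.0 -> [ 0.032 -0.449  0.65 ] z [-0.769 -0.271 -0.578] q [-1.48 -0.44  1.71 -0.91  1.55 -0.38] err 0.0 spd 0.67
n 7 shift [ 0.217  0.051 -0.133] roll -0.0 -> [ 0.27  -0.421  0.55 ] z [-0.769 -0.271 -0.578] q [-0.98 -0.22  1.71 -0.96  1.83  0.08] err 0.0 spd 0.53
n 7 shift [ 0.219 -0.094 -0.137] roll 0.0 -> [ 0.465 -0.254  0.45 ] z [-0.769 -0.271 -0.578] q [-0.52 -0.03  1.69 -0.78  2.07  0.55] err 0.0 spd 0.47
```

Request:
apply_moves:
  plan:
    - [0.06,-0.03,-0.014,-0.19,0]
    - [0.06,-0.03,-0.014,-0.19,0]
    - [0.06,-0.03,-0.014,-0.19,0]
    - [0.06,-0.03,-0.014,-0.19,0]
    - [0.06,-0.03,-0.014,-0.19,0]
    - [0.06,-0.216,0.092,-0.284,0]
    - [0.06,-0.216,0.092,-0.284,0]
    - [0.06,-0.216,0.092,-0.284,0]
    - [0.06,-0.216,0.092,-0.284,0]
    - [0.06,-0.216,0.092,-0.284,0]
    - [0.06,-0.216,0.092,-0.284,0]
    - [0.06,-0.216,0.092,-0.284,0]

```text
t: 10.68
tool_pos: [0.2735, -0.2348, 0.6982]
tool_rot: [-3.097, -0.506, 0.043]
contact_force: [0.3, 0.8, 0.8]
opening: 0.0597
grip_force: 0.0
```

Request:
apply_moves:
  plan:
    - [0.06,-0.189,0.051,0,0]
    - [0.06,-0.189,0.051,0,0]
    - [0.06,-0.189,0.051,0,0]
    - [0.06,-0.189,0.051,0,0]
    - [0.06,-0.189,0.051,0,0]
    - [0.06,-0.377,-0.004,0,0]
    - [0.06,-0.377,-0.004,0,0]
    - [0.06,-0.377,-0.004,0,0]
    - [0.06,-0.377,-0.004,0,0]
    - [0.06,-0.377,-0.004,0,0]
    - [0.06,-0.377,-0.004,0,0]

```text
t: 11.6
tool_pos: [-0.0863, -0.3522, 0.7041]
tool_rot: [-3.091, -0.504, 0.039]
contact_force: [0.2, -0.1, -0.7]
opening: 0.0599
grip_force: 0.0
```

Request:
apply_moves:
  plan:
    - [0.06,-0.123,-0.129,0,0]
    - [0.06,-0.123,-0.129,0,0]
    - [0.06,-0.123,-0.129,0,0]
    - [0.06,-0.123,-0.129,0,0]
    - [0.06,-0.123,-0.129,0,0]
    - [0.06,-0.139,-0.205,-0.195,0]
    - [0.06,-0.139,-0.205,-0.195,0]
    - [0.06,-0.139,-0.205,-0.195,0]
    - [0.06,-0.139,-0.205,-0.195,0]
    - [0.06,-0.139,-0.205,-0.195,0]
    - [0.06,-0.139,-0.205,-0.195,0]

```text
t: 12.52
tool_pos: [-0.2733, -0.2009, 0.9127]
tool_rot: [-3.096, -0.514, 0.054]
contact_force: [-0.2, 0.1, 1.2]
opening: 0.0601
grip_force: 0.0
```

```bash
python3 -c "
from h import *
st()"
```

```text
t 12.52 q [-2.725 -0.374  1.118 -0.016  2.365 -1.495] p [-0.2733 -0.2009  0.9127] grasp [-0.2786 -0.2014  0.7581] 
M [[0.946, 0.323, -0.034], [0.323, -0.946, -0.003], [-0.033, -0.008, -0.999]] open 0.0601 F [-0.2  0.1  1.2] g 0.0
```

Now I'm pulling up at the limit.

Request:
apply_moves:
  plan:
    - [0.06,0,0,-0.6,0]
    - [0.06,0,0,-0.6,0]
    - [0.06,0,0,-0.6,0]
    - [0.06,0,0,-0.6,0]
    - [0.06,0,0,-0.6,0]
    - [0.06,0,0,-0.6,0]
    - [0.06,0,0,-0.6,0]
    - [0.06,0,0,-0.6,0]
    - [0.06,0,0,-0.6,0]
    - [0.06,0,0,-0.6,0]
    - [0.06,0,0,-0.6,0]
    - [0.06,0,0,-0.6,0]

```text
t: 13.52
tool_pos: [-0.2478, -0.1993, 1.0622]
tool_rot: [3.091, 0.516, -0.111]
contact_force: [0.8, -0.4, -0.2]
opening: 0.06
grip_force: 0.0
```

```bash
python3 -c "
from h import *
o,M=st(); print(M.T@[0,0,1])"
```

```text
t 13.52 q [-2.695 -0.119  0.572 -0.027  2.619 -1.479] p [-0.2478 -0.1993  1.0622] grasp [-0.2585 -0.2021  0.9079] 
M [[0.943, 0.325, -0.069], [0.324, -0.946, -0.018], [-0.071, -0.005, -0.997]] open 0.06 F [ 0.8 -0.4 -0.2] g 0.0
[-0.07082706 -0.00546086 -0.99747366]
```

```bash
cat >> sim.py <<'E'
def call(q,shift,roll,n,anchor="fk",w=.5,dmax=.0417,amax=.125):
    """controller model: each row the target steps toward the goal; anchor fk: steps from the reached pose"""
    pc,Mc=fk(q); pg=pc+Mc@np.array(shift); Mg=Mc@Rz(roll)
    lim=0.7*np.array([2.57,2.57,3.14,3.14,3.14,3.14])/12
    for _ in range(n):
        d=pg-pc; nd=np.linalg.norm(d); rv=R.from_matrix(Mg@Mc.T).as_rotvec(); nr=np.linalg.norm(rv)
        pt=pc+d*min(1,dmax/max(nd,1e-9)); Mt=R.from_rotvec(rv*min(1,amax/max(nr,1e-9))).as_matrix()@Mc
        qn,_=ik(pt,Mt,q,w); s=np.max(np.abs(qn-q)/lim); q=q+(qn-q)/max(1,s)
        pc,Mc=fk(q) if anchor=="fk" else (pt,Mt)
    return q
E
python3 - <<'E'
from sim import *
for anc in ("fk","tgt"):
    q=np.array([-2.725,-.374,1.118,-.016,2.365,-1.495]); q=call(q,[0,0,-.6],0,12,anc); p,M=fk(q); print(anc,p.round(3),M[:,2].round(3),q.round(3))
    q=np.array([-.285,-1.0099,2.353,0,1.801,-.284]);q=call(q,[0,-.06,0],0,4,anc); p,M=fk(q); print(anc,p.round(3),M[:,2].round(3),q.round(3))
E
```

```text
fk [-0.271 -0.204  1.073] [-0.091 -0.027 -0.996] [-2.711 -0.045  0.473 -0.027  2.62  -1.494]
fk [ 0.263 -0.     0.408] [-0.02   0.001 -1.   ] [-0.286 -1.01   2.346 -0.005  1.825 -0.286]
tgt [-0.241 -0.185  1.133] [-0.268 -0.1   -0.958] [-2.728  0.072  0.16  -0.033  2.62  -1.519]
tgt [ 0.262 -0.     0.408] [-0.027  0.001 -1.   ] [-0.286 -1.01   2.346 -0.007  1.832 -0.286]
```

```bash
python3 - <<'E'
from sim import *
def tilt(q):
    a=fk(q)[1][:,2]; return round(np.degrees(np.arccos(-a[2])),1), round(np.degrees(np.arctan2(a[1],a[0])-q[0])%360)
for r,z in ((.35,.5),(.35,.9),(.5,.5),(.6,.3),(.7,.6),(.45,.2)):
  for s in (1,-1):
    M=toolM(0,0.03)
    q,c=ik(np.array([r,.0742,z]),M,[0,-.3,1.9,0,1.5,0.],.5); 
    if c>1e-3: continue
    q[5]=3.13*s; q0=q.copy(); out=[]
    for k in range(4):
        q=call(q,[0,0,0],s*3.,12); out.append(tilt(q))
    print(r,z,s,out,fk(q0)[0].round(2),fk(q)[0].round(2),q.round(2))
E
```

```text
0.35 0.5 1 [(np.float64(4.9), 76), (np.float64(8.2), 173), (np.float64(17.6), 223), (np.float64(31.2), 242)] [0.35 0.07 0.5 ] [-0.16 -0.05  0.64] [-3.01 -1.01  1.97 -0.68  2.33  3.14]
0.35 0.5 -1 [(np.float64(7.4), 284), (np.float64(13.8), 260), (np.float64(18.5), 240), (np.float64(20.9), 220)] [0.35 0.07 0.5 ] [-0.25  0.3   0.39] [ 2.14 -0.45  2.08 -0.24  1.79 -3.14]
0.35 0.9 1 [(np.float64(30.1), 229), (np.float64(28.8), 242), (np.float64(25.1), 269), (np.float64(27.4), 310)] [0.35 0.07 0.9 ] [-0.02 -0.05  1.15] [-2.75 -0.31  0.37 -0.78  2.62  3.14]
0.35 0.9 -1 [(np.float64(32.2), 132), (np.float64(62.8), 152), (np.float64(72.5), 184), (np.float64(62.4), 209)] [0.35 0.07 0.9 ] [0.33 0.11 0.99] [ 0.24 -0.13  0.88  4.17  2.62 -3.14]
0.5 0.5 1 [(np.float64(11.7), 72), (np.float64(23.6), 91), (np.float64(33.0), 110), (np.float64(39.0), 133)] [0.5  0.07 0.5 ] [ 0.09 -0.34  0.28] [-1.66 -0.45  2.3   0.49  1.77  3.14]
0.5 0.5 -1 [(np.float64(12.7), 289), (np.float64(29.3), 278), (np.float64(51.2), 278), (np.float64(56.4), 267)] [0.5  0.07 0.5 ] [0.31 0.41 0.24] [ 0.96  0.04  2.   -1.02  1
[... 410 characters left out ...]
np.float64(15.9), 250), (np.float64(38.5), 238), (np.float64(47.3), 225)] [0.7  0.07 0.6 ] [ 0.74 -0.14  0.75] [-0.2   0.58  0.46 -1.02  2.48  3.14]
0.7 0.6 -1 [(np.float64(5.6), 97), (np.float64(18.2), 112), (np.float64(43.6), 126), (np.float64(65.4), 148)] [0.7  0.07 0.6 ] [0.76 0.24 0.76] [ 0.14  0.86  0.06  1.85  2.62 -3.14]
0.45 0.2 1 [(np.float64(37.6), 59), (np.float64(63.2), 29), (np.float64(59.2), 355), (np.float64(53.1), 354)] [0.45 0.07 0.2 ] [0.45 0.03 0.13] [-0.08 -0.11  2.38  4.17  0.09  3.14]
0.45 0.2 -1 [(np.float64(38.3), 302), (np.float64(44.1), 279), (np.float64(50.9), 256), (np.float64(57.6), 244)] [0.45 0.07 0.2 ] [ 0.11  0.25 -0.12] [ 1.18  0.73  2.21 -1.02  1.1  -3.14]
```

```bash
python3 - <<'E'
from sim import *
def tilt(q):
    a=fk(q)[1][:,2]; return round(np.degrees(np.arccos(-a[2])),1), round(np.degrees(np.arctan2(a[1],a[0]))%360,1)
qs=np.array([-2.695,-.119,.572,-.027,2.619,-1.479])
print("up single rows")
for n in (1,2):
    q=qs.copy(); out=[]
    for k in range(60):
        A=fk(q)[1]; q=call(q,A.T@np.array([0,0,.3]),0,n)
        if k%6==5: out.append(tilt(q))
    print(n,out,q.round(2))
# roll trick from heading ~ -158 (here) and others, high up
print("roll")
for hd in range(-170,171,20):
  for z,r in ((.9,.35),(.7,.45),(.6,.55)):
    for s in (1,-1):
      h=np.radians(hd); M=toolM(h,.03)
      p=Rz(h)@np.array([r,.0742,z]); q,c=ik(p,M,[h,-.3,1.6,0,1.9,0],.5)
      if c>1e-3: continue
      q[5]=3.13*s
      for k in range(24):
          q=call(q,[0,0,0],s*1.5,1); t=tilt(q)
          if 45<t[0]<62 and abs(t[1]-201.6)<8:
              # can it be brought to the tote pose?
              A=fk(q)[1]; a=A[:,2]; al=np.arccos(-a[2]); az=np.arctan2(a[1],a[0])
              print(hd,z,r,s,k,t,q.round(2)); break
E
```

```text
up single rows
1 [(np.float64(16.2), np.float64(201.6)), (np.float64(21.6), np.float64(202.8)), (np.float64(24.9), np.float64(203.7)), (np.float64(28.3), np.float64(204.2)), (np.float64(31.8), np.float64(204.0)), (np.float64(35.5), np.float64(203.7)), (np.float64(39.3), np.float64(203.5)), (np.float64(43.4), np.float64(203.4)), (np.float64(47.8), np.float64(203.3)), (np.float64(52.4), np.float64(203.2))] [-3.01 -0.12  0.06  0.29  2.28 -1.48]
2 [(np.float64(18.5), np.float64(201.8)), (np.float64(24.6), np.float64(202.5)), (np.float64(28.7), np.float64(202.7)), (np.float64(32.2), np.float64(202.5)), (np.float64(35.8), np.float64(202.4)), (np.float64(39.6), np.float64(202.3)), (np.float64(43.7), np.float64(202.3)), (np.float64(48.2), np.float64(202.3)), (np.float64(52.9), np.float64(202.3)), (np.float64(57.9), np.float64(202.3))] [-2.87 -0.13  0.06  0.12  2.2  -1.5 ]
roll
```

Request:
apply_moves:
  plan:
    - [0.06,-0.03,0,-0.3,0]
    - [0.06,-0.03,0,-0.3,0]

```text
t: 13.68
tool_pos: [-0.2451, -0.199, 1.0784]
tool_rot: [3.078, 0.514, -0.174]
contact_force: [-0.4, 0.9, 0.8]
opening: 0.0599
grip_force: 0.0
```

Request:
apply_moves:
  plan:
    - [0.06,-0.03,0,-0.3,0]
    - [0.06,-0.03,0,-0.3,0]

```text
t: 13.85
tool_pos: [-0.2384, -0.1966, 1.0924]
tool_rot: [3.064, 0.512, -0.233]
contact_force: [0.3, -0.1, -0.3]
opening: 0.0602
grip_force: 0.0
```

Request:
apply_moves:
  plan:
    - [0.06,-0.04,0,-0.3,0]
    - [0.06,-0.04,0,-0.3,0]

```text
t: 14.02
tool_pos: [-0.2305, -0.193, 1.1048]
tool_rot: [3.051, 0.51, -0.289]
contact_force: [0.0, 0.1, 0.3]
opening: 0.0601
grip_force: 0.0
```

Request:
apply_moves:
  plan:
    - [0.06,-0.05,0,-0.3,0]
    - [0.06,-0.05,0,-0.3,0]

```text
t: 14.18
tool_pos: [-0.222, -0.1888, 1.1159]
tool_rot: [3.037, 0.508, -0.342]
contact_force: [-0.0, -0.1, 0.4]
opening: 0.0603
grip_force: 0.0
```

Request:
apply_moves:
  plan:
    - [0.06,-0.06,0,-0.29,0]
    - [0.06,-0.06,0,-0.29,0]

```text
t: 14.35
tool_pos: [-0.2133, -0.184, 1.1259]
tool_rot: [3.022, 0.507, -0.392]
contact_force: [-0.0, 0.5, 0.5]
opening: 0.0598
grip_force: 0.0
```

Request:
apply_moves:
  plan:
    - [0.06,-0.08,0,-0.29,0]
    - [0.06,-0.08,0,-0.29,0]

```text
t: 14.52
tool_pos: [-0.2065, -0.1793, 1.1349]
tool_rot: [3.008, 0.504, -0.44]
contact_force: [0.2, -0.4, -0.0]
opening: 0.0599
grip_force: 0.0
```

Request:
apply_moves:
  plan:
    - [0.06,-0.09,0,-0.28,0]
    - [0.06,-0.09,0,-0.28,0]

```text
t: 14.68
tool_pos: [-0.2003, -0.1743, 1.1427]
tool_rot: [2.994, 0.502, -0.485]
contact_force: [0.4, 0.7, 0.0]
opening: 0.06
grip_force: 0.0
```

Request:
apply_moves:
  plan:
    - [0.06,-0.1,0,-0.28,0]
    - [0.06,-0.1,0,-0.28,0]

```text
t: 14.85
tool_pos: [-0.1936, -0.1687, 1.1498]
tool_rot: [2.98, 0.5, -0.528]
contact_force: [-0.1, -0.0, -0.4]
opening: 0.06
grip_force: 0.0
```

```bash
cat >> h.py <<'E'
def tl(M):
    a=M[:,2]; print("tilt",np.degrees(np.arccos(-a[2])).round(1),"az",(np.degrees(np.arctan2(a[1],a[0]))%360).round(1),"up in tool",(M.T@[0,0,1]).round(3))
E
python3 -c "
from h import *
o,M=st(); tl(M)"
```

```text
t 14.85 q [-2.71   0.03   0.139 -0.037  2.619 -1.507] p [-0.1936 -0.1687  1.1498] grasp [-0.2434 -0.1885  1.0047] 
M [[0.888, 0.329, -0.322], [0.304, -0.944, -0.128], [-0.346, 0.016, -0.938]] open 0.06 F [-0.1 -0.  -0.4] g 0.0
tilt 20.3 az 201.7 up in tool [-0.346  0.016 -0.938]
```

Request:
apply_moves:
  plan:
    - [0.06,-0.11,0,-0.28,0]
    - [0.06,-0.11,0,-0.28,0]

```text
t: 15.02
tool_pos: [-0.1867, -0.1627, 1.1561]
tool_rot: [2.966, 0.498, -0.569]
contact_force: [0.6, -0.8, 0.4]
opening: 0.06
grip_force: 0.0
```

Request:
apply_moves:
  plan:
    - [0.06,-0.11,0,-0.28,0]
    - [0.06,-0.11,0,-0.28,0]

```text
t: 15.18
tool_pos: [-0.1778, -0.1557, 1.1619]
tool_rot: [2.952, 0.496, -0.607]
contact_force: [-0.4, -0.2, -0.1]
opening: 0.0602
grip_force: 0.0
```

Request:
apply_moves:
  plan:
    - [0.06,-0.12,0,-0.28,0]
    - [0.06,-0.12,0,-0.28,0]

```text
t: 15.35
tool_pos: [-0.1663, -0.1452, 1.1669]
tool_rot: [2.939, 0.494, -0.64]
contact_force: [0.5, 0.4, -0.6]
opening: 0.0602
grip_force: 0.0
```

Request:
apply_moves:
  plan:
    - [0.06,-0.12,0,-0.27,0]
    - [0.06,-0.12,0,-0.27,0]

```text
t: 15.52
tool_pos: [-0.1541, -0.1333, 1.171]
tool_rot: [2.928, 0.492, -0.669]
contact_force: [0.7, -0.3, 0.4]
opening: 0.0598
grip_force: 0.0
```

Request:
apply_moves:
  plan:
    - [0.06,-0.12,0,-0.27,0]
    - [0.06,-0.12,0,-0.27,0]

```text
t: 15.68
tool_pos: [-0.142, -0.1222, 1.1746]
tool_rot: [2.916, 0.49, -0.698]
contact_force: [0.4, 0.1, -0.3]
opening: 0.0601
grip_force: 0.0
```

Request:
apply_moves:
  plan:
    - [0.06,-0.13,0,-0.27,0]
    - [0.06,-0.13,0,-0.27,0]

```text
t: 15.85
tool_pos: [-0.1314, -0.1117, 1.1778]
tool_rot: [2.905, 0.488, -0.725]
contact_force: [-0.1, 0.9, -0.2]
opening: 0.0597
grip_force: 0.0
```

Request:
apply_moves:
  plan:
    - [0.06,-0.13,0,-0.27,0]
    - [0.06,-0.13,0,-0.27,0]

```text
t: 16.02
tool_pos: [-0.12, -0.104, 1.1804]
tool_rot: [2.895, 0.488, -0.751]
contact_force: [0.3, -0.9, -0.1]
opening: 0.0601
grip_force: 0.0
```

Request:
apply_moves:
  plan:
    - [0.06,-0.13,0,-0.27,0]
    - [0.06,-0.13,0,-0.27,0]

```text
t: 16.18
tool_pos: [-0.1053, -0.1022, 1.1824]
tool_rot: [2.889, 0.484, -0.773]
contact_force: [0.5, 0.4, 0.1]
opening: 0.0599
grip_force: 0.0
```

Request:
apply_moves:
  plan:
    - [0.06,-0.14,0,-0.27,0]
    - [0.06,-0.14,0,-0.27,0]

```text
t: 16.35
tool_pos: [-0.0914, -0.1006, 1.184]
tool_rot: [2.881, 0.483, -0.794]
contact_force: [-0.7, 0.3, 0.1]
opening: 0.0601
grip_force: 0.0
```

Request:
apply_moves:
  plan:
    - [0.06,-0.14,0,-0.26,0]
    - [0.06,-0.14,0,-0.26,0]

```text
t: 16.52
tool_pos: [-0.0789, -0.099, 1.1853]
tool_rot: [2.875, 0.482, -0.812]
contact_force: [1.1, 0.7, -0.2]
opening: 0.0601
grip_force: 0.0
```

Request:
apply_moves:
  plan:
    - [0.06,-0.14,0,-0.26,0]
    - [0.06,-0.14,0,-0.26,0]

```text
t: 16.68
tool_pos: [-0.0664, -0.0975, 1.1864]
tool_rot: [2.869, 0.48, -0.831]
contact_force: [0.1, 0.6, -0.5]
opening: 0.06
grip_force: 0.0
```

Request:
apply_moves:
  plan:
    - [0.06,-0.15,0,-0.26,0]
    - [0.06,-0.15,0,-0.26,0]
    - [0.06,-0.15,0,-0.26,0]
    - [0.06,-0.15,0,-0.26,0]
    - [0.06,-0.15,0,-0.26,0]
    - [0.06,-0.15,0,-0.26,0]

```text
t: 17.18
tool_pos: [-0.0497, -0.0956, 1.1875]
tool_rot: [2.861, 0.477, -0.853]
contact_force: [0.3, -0.4, -0.2]
opening: 0.0599
grip_force: 0.0
```

```bash
python3 -c "
from h import *
o,M=st(); tl(M)"
```

```text
t 17.18 q [-2.984 -0.119  0.056  0.236  2.619 -1.503] p [-0.0497 -0.0956  1.1875] grasp [-0.1291 -0.1266  1.0584] 
M [[0.792, 0.331, -0.513], [0.264, -0.944, -0.2], [-0.55, 0.023, -0.835]] open 0.0599 F [ 0.3 -0.4 -0.2] g 0.0
tilt 33.4 az 201.3 up in tool [-0.55   0.023 -0.835]
```

```bash
python3 - <<'E'
from sim import *
q0=np.array([-2.984,-.119,.06,.236,2.619,-1.503])
for e in (0,15,30,45,60):
  for n in (2,3):
    q=q0.copy(); out=[]
    for k in range(24):
        A=fk(q)[1]; a=A[:,2]; h=np.array([a[0],a[1],0])/np.hypot(a[0],a[1])
        d=.3*(np.cos(np.radians(e))*np.array([0,0,1])+np.sin(np.radians(e))*h)
        q=call(q,A.T@d,0,n)
        if k%6==5: a=fk(q)[1][:,2]; out.append((np.degrees(np.arccos(-a[2])).round(1),(np.degrees(np.arctan2(a[1],a[0]))%360).round(1)))
    print(e,n,out,q.round(2),fk(q)[0].round(2))
E
```

```text
0 2 [(np.float64(36.8), np.float64(201.3)), (np.float64(40.6), np.float64(201.3)), (np.float64(44.7), np.float64(201.3)), (np.float64(49.2), np.float64(201.3))] [-2.79 -0.13  0.06  0.02  2.35 -1.53] [-0.05 -0.1   1.21]
0 3 [(np.float64(36.8), np.float64(201.3)), (np.float64(40.6), np.float64(201.3)), (np.float64(44.7), np.float64(201.3)), (np.float64(49.2), np.float64(201.3))] [-2.79 -0.13  0.06  0.02  2.35 -1.53] [-0.05 -0.1   1.21]
15 2 [(np.float64(37.0), np.float64(201.8)), (np.float64(41.5), np.float64(202.1)), (np.float64(46.4), np.float64(202.3)), (np.float64(51.7), np.float64(202.4))] [-3.01  0.07  0.06  0.24  2.11 -1.55] [-0.27 -0.13  1.19]
15 3 [(np.float64(37.2), np.float64(201.8)), (np.float64(41.7), np.float64(202.0)), (np.float64(46.8), np.float64(202.1)), (np.float64(52.2), np.float64(202.2))] [-3.01  0.1   0.06  0.23  2.08 -1.56] [-0.3  -0.14  1.18]
30 2 [(np.float64(37.1), np.float64(201.9)), (np.float64(41.9), np.float64(202.2)), (np.float64(47.4), np.float64(202.4)), (np.float64(53.2), np.float64(202.5))] [-2.9   0.3   0.06  0.12  1.86 -1.57] [-0.48 -0.21  1.12]
30
[... 397 characters left out ...]
6  0.08  1.63 -1.57] [-0.65 -0.28  1.01]
45 3 [(np.float64(37.4), np.float64(201.8)), (np.float64(42.9), np.float64(202.0)), (np.float64(48.8), np.float64(202.2)), (np.float64(54.9), np.float64(202.2))] [-2.86  0.59  0.06  0.08  1.54 -1.58] [-0.71 -0.3   0.96]
60 2 [(np.float64(36.5), np.float64(201.8)), (np.float64(41.5), np.float64(202.1)), (np.float64(47.2), np.float64(202.3)), (np.float64(53.1), np.float64(202.4))] [-2.83  0.73  0.06  0.06  1.43 -1.57] [-0.8  -0.34  0.85]
60 3 [(np.float64(37.2), np.float64(201.8)), (np.float64(42.8), np.float64(202.0)), (np.float64(48.7), np.float64(202.2)), (np.float64(54.6), np.float64(202.2))] [-2.84  0.83  0.06  0.07  1.3  -1.58] [-0.87 -0.36  0.78]
```

Request:
apply_moves:
  plan:
    - [0.06,-0.22,0,-0.2,0]
    - [0.06,-0.22,0,-0.2,0]

```text
t: 17.35
tool_pos: [-0.054, -0.0959, 1.1874]
tool_rot: [2.864, 0.478, -0.849]
contact_force: [-0.2, -0.1, -0.2]
opening: 0.0602
grip_force: 0.0
```

Request:
apply_moves:
  plan:
    - [0.06,-0.22,0,-0.2,0]
    - [0.06,-0.22,0,-0.2,0]

```text
t: 17.52
tool_pos: [-0.0585, -0.0963, 1.187]
tool_rot: [2.867, 0.478, -0.843]
contact_force: [-0.2, -0.3, 0.1]
opening: 0.06
grip_force: 0.0
```

Request:
apply_moves:
  plan:
    - [0.06,-0.22,0,-0.2,0]
    - [0.06,-0.22,0,-0.2,0]

```text
t: 17.68
tool_pos: [-0.0617, -0.0966, 1.1868]
tool_rot: [2.87, 0.478, -0.84]
contact_force: [-0.3, -0.0, -0.7]
opening: 0.0602
grip_force: 0.0
```

Request:
apply_moves:
  plan:
    - [0.06,-0.23,0,-0.19,0]
    - [0.06,-0.23,0,-0.19,0]

```text
t: 17.85
tool_pos: [-0.0674, -0.0971, 1.1864]
tool_rot: [2.874, 0.478, -0.832]
contact_force: [-0.4, 0.3, 0.3]
opening: 0.0599
grip_force: 0.0
```

Request:
apply_moves:
  plan:
    - [0.06,-0.23,0,-0.19,0]
    - [0.06,-0.23,0,-0.19,0]

```text
t: 18.02
tool_pos: [-0.0736, -0.0977, 1.1858]
tool_rot: [2.878, 0.479, -0.824]
contact_force: [-0.5, -0.0, -0.3]
opening: 0.0599
grip_force: 0.0
```

Request:
apply_moves:
  plan:
    - [0.06,-0.23,0,-0.19,0]
    - [0.06,-0.23,0,-0.19,0]

```text
t: 18.18
tool_pos: [-0.0794, -0.0983, 1.1853]
tool_rot: [2.882, 0.479, -0.816]
contact_force: [0.2, 0.1, 0.0]
opening: 0.06
grip_force: 0.0
```

Request:
apply_moves:
  plan:
    - [0.06,-0.24,0,-0.18,0]
    - [0.06,-0.24,0,-0.18,0]

```text
t: 18.35
tool_pos: [-0.0873, -0.0991, 1.1845]
tool_rot: [2.887, 0.48, -0.805]
contact_force: [-0.0, 0.1, 0.1]
opening: 0.0603
grip_force: 0.0
```

Request:
apply_moves:
  plan:
    - [0.06,-0.24,0,-0.18,0]
    - [0.06,-0.24,0,-0.18,0]

```text
t: 18.52
tool_pos: [-0.0957, -0.1, 1.1835]
tool_rot: [2.892, 0.48, -0.793]
contact_force: [-0.5, 0.4, 0.7]
opening: 0.0601
grip_force: 0.0
```

Request:
apply_moves:
  plan:
    - [0.06,-0.24,0,-0.18,0]
    - [0.06,-0.24,0,-0.18,0]

```text
t: 18.68
tool_pos: [-0.1036, -0.1009, 1.1826]
tool_rot: [2.897, 0.481, -0.782]
contact_force: [-0.3, -0.6, 0.0]
opening: 0.0601
grip_force: 0.0
```

Request:
apply_moves:
  plan:
    - [0.06,-0.25,0,-0.17,0]
    - [0.06,-0.25,0,-0.17,0]

```text
t: 18.85
tool_pos: [-0.1137, -0.102, 1.1813]
tool_rot: [2.903, 0.482, -0.768]
contact_force: [-0.3, 0.6, -0.3]
opening: 0.0599
grip_force: 0.0
```

Request:
apply_moves:
  plan:
    - [0.06,-0.25,0,-0.17,0]
    - [0.06,-0.25,0,-0.17,0]

```text
t: 19.02
tool_pos: [-0.1241, -0.1032, 1.1799]
tool_rot: [2.909, 0.483, -0.752]
contact_force: [-0.1, 0.1, -0.3]
opening: 0.0597
grip_force: 0.0
```

Request:
apply_moves:
  plan:
    - [0.06,-0.25,0,-0.17,0]
    - [0.06,-0.25,0,-0.17,0]

```text
t: 19.18
tool_pos: [-0.134, -0.1043, 1.1784]
tool_rot: [2.914, 0.484, -0.738]
contact_force: [-0.3, -0.3, -0.4]
opening: 0.0601
grip_force: 0.0
```

Request:
apply_moves:
  plan:
    - [0.06,-0.25,0,-0.16,0]
    - [0.06,-0.25,0,-0.16,0]

```text
t: 19.35
tool_pos: [-0.1451, -0.1056, 1.1766]
tool_rot: [2.919, 0.485, -0.721]
contact_force: [0.5, 0.7, 0.2]
opening: 0.0595
grip_force: 0.0
```

Request:
apply_moves:
  plan:
    - [0.06,-0.25,0,-0.16,0]
    - [0.06,-0.25,0,-0.16,0]

```text
t: 19.52
tool_pos: [-0.1565, -0.1069, 1.1746]
tool_rot: [2.925, 0.486, -0.704]
contact_force: [0.3, -1.5, 0.5]
opening: 0.0601
grip_force: 0.0
```

Request:
apply_moves:
  plan:
    - [0.06,-0.26,0,-0.15,0]
    - [0.06,-0.26,0,-0.15,0]

```text
t: 19.68
tool_pos: [-0.1698, -0.1085, 1.1721]
tool_rot: [2.931, 0.488, -0.684]
contact_force: [0.3, -0.2, -0.2]
opening: 0.0595
grip_force: 0.0
```

Request:
apply_moves:
  plan:
    - [0.06,-0.26,0,-0.15,0]
    - [0.06,-0.26,0,-0.15,0]

```text
t: 19.85
tool_pos: [-0.1833, -0.1101, 1.1693]
tool_rot: [2.937, 0.489, -0.663]
contact_force: [-0.3, -0.8, 0.4]
opening: 0.0603
grip_force: 0.0
```

Request:
apply_moves:
  plan:
    - [0.06,-0.26,0,-0.15,0]
    - [0.06,-0.26,0,-0.15,0]

```text
t: 20.02
tool_pos: [-0.1964, -0.1117, 1.1664]
tool_rot: [2.943, 0.491, -0.642]
contact_force: [-0.6, -0.3, -0.3]
opening: 0.06
grip_force: 0.0
```

Request:
apply_moves:
  plan:
    - [0.06,-0.26,0,-0.15,0]
    - [0.06,-0.26,0,-0.15,0]

```text
t: 20.18
tool_pos: [-0.2093, -0.1132, 1.1634]
tool_rot: [2.948, 0.492, -0.622]
contact_force: [-0.1, -0.2, -0.3]
opening: 0.0601
grip_force: 0.0
```

Request:
apply_moves:
  plan:
    - [0.06,-0.26,0,-0.15,0]
    - [0.06,-0.26,0,-0.15,0]

```text
t: 20.35
tool_pos: [-0.2223, -0.1148, 1.1602]
tool_rot: [2.953, 0.494, -0.602]
contact_force: [-0.0, -0.4, 0.8]
opening: 0.0601
grip_force: 0.0
```

Request:
apply_moves:
  plan:
    - [0.06,-0.26,0,-0.15,0]
    - [0.06,-0.26,0,-0.15,0]

```text
t: 20.52
tool_pos: [-0.2351, -0.1164, 1.1568]
tool_rot: [2.958, 0.495, -0.581]
contact_force: [0.1, -0.2, 0.3]
opening: 0.0603
grip_force: 0.0
```

```bash
python3 -c "
from sim import *
o,M=st(); tl(M)
def pol(a,r,z): return np.array([r*np.cos(a),r*np.sin(a),z])
q=np.clip(o['q'],LO,HI); A=fk(q)[1]
for a,r,z in ((-2.3,.40,.95),(-2.,.42,.75),(-1.5,.45,.65),(-1.,.5,.55),(-.5,.53,.45)): q=goto(q,pol(a,r,z),A)
"
```

```text
t 20.52 q [-3.01   0.077  0.056  0.196  2.619 -1.582] p [-0.2351 -0.1164  1.1568] grasp [-0.2899 -0.1388  1.0138] 
M [[0.875, 0.33, -0.354], [0.297, -0.944, -0.145], [-0.382, 0.022, -0.924]] open 0.0603 F [ 0.1 -0.2  0.3] g 0.0
tilt 22.5 az 202.3 up in tool [-0.382  0.022 -0.924]
n 7 shift [-0.002  0.157  0.227] roll 0.0 -> [-0.267 -0.298  0.95 ] z [-0.351 -0.145 -0.925] q [-2.46 -0.27  0.98 -0.12  2.05 -1.3 ] err 0.0 spd 1.53
n 6 shift [0.131 0.105 0.165] roll -0.0 -> [-0.175 -0.382  0.75 ] z [-0.351 -0.145 -0.925] q [-2.12 -0.46  1.5  -0.23  1.78 -0.97] err 0.0 spd 0.58
n 6 shift [0.199 0.129 0.03 ] roll -0.0 -> [ 0.032 -0.449  0.65 ] z [-0.351 -0.145 -0.925] q [-1.58 -0.42  1.64 -0.36  1.75 -0.44] err 0.0 spd 0.62
n 7 shift [0.255 0.05  0.005] roll -0.0 -> [ 0.27  -0.421  0.55 ] z [-0.351 -0.145 -0.925] q [-1.07 -0.27  1.69 -0.39  1.76  0.1 ] err 0.0 spd 0.52
n 7 shift [ 0.258 -0.095  0.   ] roll -0.0 -> [ 0.465 -0.254  0.45 ] z [-0.351 -0.145 -0.925] q [-0.58 -0.13  1.73 -0.32  1.76  0.64] err 0.0 spd 0.48
```

The real solver leaves q5 stuck at its limit, so I'll compare ways to add the remaining 30 degrees or so.

```bash
python3 - <<'E'
from sim import *
o=telemetry.get_obs(); q0=np.clip(o["q"],LO+1e-3,HI-1e-3); A0=fk(q0)[1]
W=np.vstack([cloud(shot(n)).reshape(-1,3) for n in ("scene","side")])
k=(W[:,0]<-.15)&(W[:,2]>.4)&(W[:,2]<1.4)&(np.hypot(W[:,0],W[:,1])<1.6)
print("behind pts",k.sum()); 
if k.sum():
    B=W[k]; H,ex,ey=np.histogram2d(B[:,0],B[:,1],bins=[np.arange(-1.6,-.1,.25),np.arange(-1.5,1.6,.5)]); print(H.astype(int))
def ti(q):
    a=fk(q)[1][:,2]; return np.degrees(np.arccos(-a[2])).round(1),(np.degrees(np.arctan2(a[1],a[0]))%360).round(1)
print("B roll trick")
res=[]
rng=np.random.default_rng(1)
for az in np.arange(-100,60,20):
  for r,z in ((.4,.35),(.5,.35),(.45,.5),(.55,.5),(.6,.4),(.4,.6)):
    p=np.array([r*np.cos(np.radians(az)),r*np.sin(np.radians(az)),z])
    for s in (1,-1):
        q,c=ik(p,A0,[np.radians(az)-.15,-.2,1.8,-.3,1.6,.6],.5)
        if c>1e-3: continue
        # roll so that q6 is at its limit (q6 moves one to one with the roll)
        q[5]=3.135*s; q1=q.copy()
        for k in range(10):
            q=call(q,[0,0,0],s*1.5,3); t=ti(q)
            d=abs(t[1]-201.6)
            if t[0]>47: 
                res.append((d,az,r,z,s,k,t,fk(q)[0].round(2),q.round(2))); break
for x in sorted(res,key=lambda x:x[0])[:8]: print(*x)
E
```

```text
behind pts 1611
[[0 0 0 0 0 0]
 [0 0 0 0 0 0]
 [0 0 0 0 0 0]
 [0 0 0 0 0 0]
 [0 0 0 0 0 0]]
B roll trick
3.799999999999983 -100 0.4 0.35 -1 4 (np.float64(51.3), np.float64(197.8)) [ 0.11 -0.42  0.2 ] [-1.29 -0.09  2.2  -0.98  1.22 -3.14]
4.199999999999989 -100 0.5 0.35 -1 3 (np.float64(50.1), np.float64(197.4)) [ 0.04 -0.51  0.24] [-1.49 -0.02  2.06 -0.98  1.11 -3.14]
5.099999999999994 -100 0.6 0.4 -1 3 (np.float64(50.3), np.float64(196.5)) [ 0.01 -0.6   0.29] [-1.54  0.09  1.84 -0.95  1.15 -3.14]
5.400000000000006 -100 0.45 0.5 -1 6 (np.float64(49.2), np.float64(196.2)) [ 0.22 -0.44  0.3 ] [-1.09 -0.08  1.99 -0.84  1.5  -3.14]
5.400000000000006 -80 0.55 0.5 -1 6 (np.float64(47.4), np.float64(207.0)) [ 0.34 -0.44  0.3 ] [-0.9   0.06  1.84 -0.81  1.49 -3.14]
5.700000000000017 -80 0.4 0.35 -1 4 (np.float64(47.3), np.float64(207.3)) [ 0.27 -0.34  0.2 ] [-0.9  -0.07  2.17 -0.84  1.34 -3.14]
7.099999999999994 -100 0.55 0.5 -1 4 (np.float64(47.6), np.float64(194.5)) [ 0.09 -0.56  0.37] [-1.4  -0.04  1.83 -0.85  1.37 -3.14]
7.300000000000011 -80 0.6 0.4 -1 4 (np.float64(51.8), np.float64(208.9)) [ 0.25 -0.53  0.26] [-1.12  0.15  1.84 -0.96  1.27 -3.14]
```

Request:
apply_moves:
  plan:
    - [0.06,0,0.157,0.227,-0.1]
    - [0.06,0,0.157,0.227,-0.2]
    - [0.06,0,0.157,0.227,-0.3]
    - [0.06,0,0.157,0.227,-0.4]
    - [0.06,0,0.157,0.227,-0.5]
    - [0.06,0,0.157,0.227,-0.6]
    - [0.06,0,0.157,0.227,-0.7]
    - [0.06,0,0.157,0.227,-0.8]
    - [0.06,0.13,0.26,0.39,-0.9]
    - [0.06,0.13,0.26,0.39,-1.0]
    - [0.06,0.13,0.26,0.39,-1.1]
    - [0.06,0.13,0.26,0.39,-1.2]

```text
t: 21.62
tool_pos: [-0.1971, -0.3565, 0.8073]
tool_rot: [-2.118, -2.047, 0.547]
contact_force: [-0.5, -0.4, -0.1]
opening: 0.0599
grip_force: 0.0
```

```bash
python3 -c "
from sim import *
o,M=st(); tl(M)
print(M.T@(np.array([0,-.5,.6])-o['tool_pos']))
q=goto(np.clip(o['q'],LO+1e-4,HI-1e-4),np.array([0,-.5,.6]),M)"
```

```text
t 21.62 q [-2.206 -0.437  1.38  -0.209  1.851 -2.266] p [-0.1971 -0.3565  0.8073] grasp [-0.2521 -0.3791  0.6645] 
M [[0.005, 0.935, -0.355], [0.987, -0.061, -0.146], [-0.158, -0.35, -0.923]] open 0.0599 F [-0.5 -0.4 -0.1] g 0.0
tilt 22.6 az 202.3 up in tool [-0.158 -0.35  -0.923]
[-0.10800964  0.26557618  0.14220059]
n 8 shift [-0.108  0.266  0.142] roll -0.0 -> [ 0.  -0.5  0.6] z [-0.355 -0.146 -0.923] q [-1.65 -0.32  1.65 -0.35  1.63 -1.67] err 0.0 spd 0.55
```

Request:
apply_moves:
  plan:
    - [0.06,-0.108,0.266,0.142,-0.12]
    - [0.06,-0.108,0.266,0.142,-0.24]
    - [0.06,-0.108,0.266,0.142,-0.36]
    - [0.06,-0.108,0.266,0.142,-0.48]
    - [0.06,-0.108,0.266,0.142,-0.6]
    - [0.06,-0.108,0.266,0.142,-0.72]
    - [0.06,-0.108,0.266,0.142,-0.84]
    - [0.06,-0.108,0.266,0.142,-0.96]
    - [0.06,-0.108,0.266,0.142,-1.08]
    - [0.06,-0.108,0.266,0.142,-1.2]
    - [0.06,-0.108,0.266,0.142,-1.32]
    - [0.06,-0.108,0.266,0.142,-1.44]

```text
t: 22.62
tool_pos: [-0.0007, -0.501, 0.6016]
tool_rot: [-0.226, -2.771, 0.25]
contact_force: [-0.4, -0.0, -0.9]
opening: 0.06
grip_force: 0.0
```

Request:
apply_moves:
  plan:
    - [0.06,0,0,0,-1.5]
    - [0.06,0,0,0,-1.5]
    - [0.06,0,0,0,-1.5]

```text
t: 22.87
tool_pos: [0.0693, -0.5035, 0.5749]
tool_rot: [0.022, -2.689, 0.203]
contact_force: [0.4, -0.2, -1.1]
opening: 0.0598
grip_force: 0.0
```

```bash
python3 -c "
from sim import *
o,M=st(); tl(M)
q=np.clip(o['q'],LO+1e-4,HI-1e-4)
for k in range(8):
    q=call(q,[0,0,0],-1.5,3); print(fk(q)[0].round(2),q.round(2)); tl(fk(q)[1])"
```

```text
t 22.87 q [-1.489 -0.288  1.666 -0.455  1.633 -3.135] p [ 0.0693 -0.5035  0.5749] grasp [ 0.0031 -0.5261  0.4369] 
M [[-0.903, -0.048, -0.428], [0.017, 0.989, -0.146], [0.43, -0.139, -0.892]] open 0.0598 F [ 0.4 -0.2 -1.1] g 0.0
tilt 26.9 az 198.9 up in tool [ 0.43  -0.139 -0.892]
[ 0.12 -0.5   0.55] [-1.38 -0.26  1.68 -0.5   1.64 -3.14]
tilt 28.7 az 198.2 up in tool [ 0.472 -0.089 -0.877]
[ 0.17 -0.49  0.53] [-1.28 -0.23  1.7  -0.53  1.65 -3.14]
tilt 30.5 az 197.9 up in tool [ 0.507 -0.038 -0.861]
[ 0.21 -0.48  0.5 ] [-1.19 -0.2   1.72 -0.56  1.65 -3.14]
tilt 32.2 az 197.9 up in tool [ 0.533  0.016 -0.846]
[ 0.26 -0.46  0.48] [-1.1  -0.17  1.74 -0.58  1.66 -3.14]
tilt 33.7 az 198.1 up in tool [ 0.551  0.071 -0.832]
[ 0.3  -0.44  0.45] [-1.01 -0.14  1.76 -0.6   1.67 -3.14]
tilt 35.2 az 198.4 up in tool [ 0.562  0.128 -0.817]
[ 0.33 -0.42  0.42] [-0.93 -0.1   1.77 -0.6   1.67 -3.14]
tilt 36.5 az 198.8 up in tool [ 0.566  0.184 -0.804]
[ 0.37 -0.39  0.39] [-0.85 -0.07  1.79 -0.61  1.68 -3.14]
tilt 37.7 az 199.3 up in tool [ 0.563  0.24  -0.791]
[ 0.4  -0.36  0.36] [-0.77 -0.03  1.81 -0.6   1.68 -3.14]
tilt 38.9 az 199.8 up in tool [ 0.554  0.294 -0.778]
```

```bash
python3 - <<'E'
from sim import *
o,M=st(); q=np.clip(o['q'],LO+1e-4,HI-1e-4)
dirs=[np.array(d)/max(1,np.linalg.norm(d)) for d in [(0,0,0),(-1,0,0),(1,0,0),(0,1,0),(0,-1,0),(0,0,1),(0,0,-1),(-1,0,1),(-1,0,-1),(-1,1,0),(-1,-1,0),(-1,1,-1),(-1,-1,-1)]]
def ti(q):
    a=fk(q)[1][:,2]; return np.degrees(np.arccos(-a[2])),np.degrees(np.arctan2(a[1],a[0]))%360
for k in range(10):
    best=None
    for d in dirs:
      for roll in (0,-1.5):
        A=fk(q)[1]; q2=call(q,A.T@(d*.25),roll,3); t=ti(q2); p=fk(q2)[0]
        if p[2]<.4: continue
        s=t[0]-.4*abs(t[1]-201.6)
        if best is None or s>best[0]: best=(s,d,roll,q2,t,p)
    s,d,roll,q2,t,p=best; print(d.round(2),roll,"tool shift",(fk(q)[1].T@(d*.25)).round(2),np.round(t,1),p.round(2),q2.round(2)); q=q2
E
```

```text
t 22.87 q [-1.489 -0.288  1.666 -0.455  1.633 -3.135] p [ 0.0693 -0.5035  0.5749] grasp [ 0.0031 -0.5261  0.4369] 
M [[-0.903, -0.048, -0.428], [0.017, 0.989, -0.146], [0.43, -0.139, -0.892]] open 0.0598 F [ 0.4 -0.2 -1.1] g 0.0
[-0.58 -0.58 -0.58] -1.5 tool shift [ 0.07 -0.12  0.21] [ 30.2 197.8] [ 0.08 -0.57  0.47] [-1.46 -0.11  1.69 -0.52  1.46 -3.14]
[-1.  0.  0.] -1.5 tool shift [0.22 0.04 0.12] [ 36.1 197.2] [ 0.07 -0.56  0.41] [-1.46 -0.09  1.78 -0.63  1.36 -3.14]
[-0.71  0.    0.71] -1.5 tool shift [ 0.24  0.03 -0.04] [ 42.6 197.2] [ 0.09 -0.56  0.4 ] [-1.42 -0.09  1.8  -0.75  1.37 -3.14]
[0. 0. 1.] -1.5 tool shift [ 0.17 -0.   -0.18] [ 47.2 197.7] [ 0.16 -0.54  0.44] [-1.27 -0.07  1.74 -0.83  1.5  -3.14]
[-0.71  0.    0.71] -1.5 tool shift [0.24 0.07 0.  ] [ 51.7 198.3] [ 0.17 -0.53  0.42] [-1.25 -0.09  1.8  -0.91  1.49 -3.14]
[0. 0. 1.] -1.5 tool shift [ 0.19  0.02 -0.16] [ 54.6 198.7] [ 0.23 -0.5   0.43] [-1.12 -0.07  1.76 -0.94  1.61 -3.14]
[-0.71  0.    0.71] -1.5 tool shift [0.23 0.1  0.03] [ 57.4 199. ] [ 0.23 -0.48  0.41] [-1.1  -0.1   1.84 -0.99  1.59 -3.14]
[0. 0. 1.] -1.5 tool shift [ 0.21  0.05 -0.13] [ 58.9 198.9] [ 0.29 -0.45  0.42] [-0.98 -0.07  1.8  -0.99  1.71 -3.14]
[-0.71  0.    0.71] 0 tool shift [0.21 0.12 0.05] [ 59.2 198.8] [ 0.24 -0.44  0.44] [-1.03 -0.18  1.86 -1.01  1.69 -3.14]
[-0.71  0.    0.71] -1.5 tool shift [0.22 0.1  0.05] [ 60.6 198.2] [ 0.24 -0.42  0.41] [-1.01 -0.19  1.93 -1.02  1.7  -3.14]
```

```bash
python3 - <<'E'
from sim import *
o,M=st(); Q0=np.clip(o['q'],LO+1e-4,HI-1e-4)
dirs=[np.array(d)/max(1,np.linalg.norm(d)) for d in [(0,0,0),(-1,0,0),(0,0,1),(-1,0,1),(-1,0,-1),(-1,1,0),(-1,-1,0),(-1,-1,-1),(0,-1,0)]]
def ti(q):
    a=fk(q)[1][:,2]; return np.degrees(np.arccos(-a[2])),np.degrees(np.arctan2(a[1],a[0]))%360
for P in ((.15,-.52,.5),(.22,-.5,.5),(.3,-.46,.5)):
  q=goto(Q0,np.array(P),fk(Q0)[1])
  for k in range(7):
    best=None
    for d in dirs:
        A=fk(q)[1]; q2=call(q,A.T@(d*.25),-1.5,3); t=ti(q2); p=fk(q2)[0]
        if p[2]<.37: continue
        s=t[0]-1.*abs(t[1]-202)
        if best is None or s>best[0]: best=(s,d,q2,t,p)
    s,d,q2,t,p=best; print(d.round(2),"tool shift",(fk(q)[1].T@(d*.25)).round(2),np.round(t,1),p.round(2),q2.round(2)); q=q2
    if t[0]>51: break
E
```

```text
t 22.87 q [-1.489 -0.288  1.666 -0.455  1.633 -3.135] p [ 0.0693 -0.5035  0.5749] grasp [ 0.0031 -0.5261  0.4369] 
M [[-0.903, -0.048, -0.428], [0.017, 0.989, -0.146], [0.43, -0.139, -0.892]] open 0.0598 F [ 0.4 -0.2 -1.1] g 0.0
n 3 shift [-0.105 -0.01   0.035] roll 0.0 -> [ 0.15 -0.52  0.5 ] z [-0.428 -0.146 -0.892] q [-1.34 -0.18  1.7  -0.47  1.58 -2.94] err 0.0 spd 0.36
[-0.58 -0.58 -0.58] tool shift [ 0.07 -0.12  0.21] [ 29.5 198.5] [ 0.13 -0.58  0.4 ] [-1.4  -0.01  1.7  -0.52  1.39 -3.14]
[-0.71  0.    0.71] tool shift [ 0.24  0.04 -0.07] [ 35.2 198.9] [ 0.15 -0.57  0.41] [-1.34 -0.04  1.73 -0.62  1.42 -3.14]
[-0.71  0.    0.71] tool shift [ 0.24  0.05 -0.05] [ 40.6 199.5] [ 0.16 -0.55  0.41] [-1.29 -0.07  1.76 -0.71  1.44 -3.14]
[-0.71  0.    0.71] tool shift [ 0.24  0.07 -0.03] [ 45.8 200.2] [ 0.17 -0.53  0.4 ] [-1.25 -0.09  1.81 -0.81  1.45 -3.14]
[-0.71  0.    0.71] tool shift [ 0.24  0.08 -0.  ] [ 51.1 201. ] [ 0.18 -0.51  0.39] [-1.22 -0.1   1.86 -0.9   1.44 -3.14]
n 5 shift [-0.168  0.007  0.002] roll 0.0 -> [ 0.22 -0.5   0.5 ] z [-0.428 -0.146 -0.892] q [-1.2  -0.16  1.6
[... 1067 characters left out ...]
shift [ 0.1  -0.09  0.21] [ 31.  200.1] [ 0.24 -0.58  0.38] [-1.21  0.09  1.65 -0.55  1.43 -3.14]
[-0.71  0.    0.71] tool shift [ 0.23  0.08 -0.07] [ 36.  201.8] [ 0.25 -0.54  0.39] [-1.16  0.02  1.71 -0.63  1.46 -3.14]
[-0.71  0.    0.71] tool shift [ 0.23  0.09 -0.05] [ 40.8 203.2] [ 0.25 -0.5   0.39] [-1.11 -0.04  1.78 -0.71  1.48 -3.14]
[-0.71  0.    0.71] tool shift [ 0.23  0.1  -0.03] [ 45.2 204.3] [ 0.26 -0.47  0.38] [-1.06 -0.09  1.86 -0.79  1.49 -3.14]
[0. 0. 1.] tool shift [ 0.17  0.03 -0.18] [ 47.8 204.9] [ 0.33 -0.43  0.4 ] [-0.91 -0.08  1.8  -0.81  1.63 -3.14]
[-0.71  0.    0.71] tool shift [0.21 0.13 0.  ] [ 49.7 205. ] [ 0.33 -0.38  0.39] [-0.85 -0.14  1.89 -0.83  1.67 -3.14]
```

Request:
apply_moves:
  plan:
    - [0.06,-0.105,-0.01,0.035,0]
    - [0.06,-0.105,-0.01,0.035,0]
    - [0.06,-0.105,-0.01,0.035,0]
    - [0.06,-0.105,-0.01,0.035,0]

```text
t: 23.2
tool_pos: [0.1515, -0.5202, 0.4939]
tool_rot: [0.028, -2.691, 0.191]
contact_force: [-1.1, -0.2, -1.3]
opening: 0.0599
grip_force: 0.0
```

Request:
apply_moves:
  plan:
    - [0.06,0.07,-0.12,0.21,-1.5]
    - [0.06,0.07,-0.12,0.21,-1.5]
    - [0.06,0.07,-0.12,0.21,-1.5]

```text
t: 23.45
tool_pos: [0.1368, -0.5825, 0.4004]
tool_rot: [0.357, -2.588, 0.139]
contact_force: [-0.8, -0.6, 0.3]
opening: 0.0603
grip_force: 0.0
```

Request:
apply_moves:
  plan:
    - [0.06,0.24,0.04,-0.07,-1.5]
    - [0.06,0.24,0.04,-0.07,-1.5]
    - [0.06,0.24,0.04,-0.07,-1.5]

```text
t: 23.7
tool_pos: [0.1823, -0.5508, 0.3814]
tool_rot: [0.51, -2.421, 0.112]
contact_force: [-0.5, 0.3, -0.1]
opening: 0.0603
grip_force: 0.0
```

```bash
python3 -c "
from sim import *
o,M=st(); tl(M)"
```

```text
t 23.7 q [-1.265 -0.014  1.759 -0.681  1.415 -3.135] p [ 0.1823 -0.5508  0.3814] grasp [ 0.0915 -0.5827  0.2603] 
M [[-0.711, -0.388, -0.587], [-0.332, 0.921, -0.206], [0.62, 0.048, -0.783]] open 0.0603 F [-0.5  0.3 -0.1] g 0.0
tilt 38.5 az 199.4 up in tool [ 0.62   0.048 -0.783]
```

Request:
apply_moves:
  plan:
    - [0.06,0.23,0.08,-0.07,-1.5]
    - [0.06,0.23,0.08,-0.07,-1.5]
    - [0.06,0.23,0.08,-0.07,-1.5]

```text
t: 23.95
tool_pos: [0.2211, -0.5073, 0.3598]
tool_rot: [0.645, -2.252, 0.088]
contact_force: [1.5, -0.9, -0.4]
opening: 0.0597
grip_force: 0.0
```

```bash
python3 -c "
from sim import *
o,M=st(); tl(M); print(M.T@np.array([-.1,0,.23]),M.T@np.array([-.18,0,.18]))
q=np.clip(o['q'],LO+1e-4,HI-1e-4)
for d in ([-.18,0,.18],[-.1,0,.23],[.1,0,.2],[0,-.1,.2]):
  q2=call(q,M.T@np.array(d),-1.5,3);print(d,fk(q2)[0].round(3));tl(fk(q2)[1])"
```

```text
t 23.95 q [-1.156 -0.037  1.835 -0.807  1.446 -3.135] p [ 0.2211 -0.5073  0.3598] grasp [ 0.1175 -0.5472  0.252 ] 
M [[-0.57, -0.476, -0.67], [-0.422, 0.869, -0.258], [0.705, 0.135, -0.696]] open 0.0597 F [ 1.5 -0.9 -0.4] g 0.0
tilt 45.9 az 201.1 up in tool [ 0.705  0.135 -0.696]
[ 0.21915108  0.07863472 -0.09321686] [ 0.22954586  0.10993351 -0.00482944]
[-0.18, 0, 0.18] [ 0.219 -0.48   0.342]
tilt 51.0 az 202.4 up in tool [ 0.754  0.186 -0.63 ]
[-0.1, 0, 0.23] [ 0.251 -0.476  0.367]
tilt 50.2 az 202.2 up in tool [ 0.746  0.182 -0.64 ]
[0.1, 0, 0.2] [ 0.325 -0.473  0.392]
tilt 48.4 az 201.9 up in tool [ 0.719  0.207 -0.664]
[0, -0.1, 0.2] [ 0.281 -0.519  0.371]
tilt 49.8 az 202.4 up in tool [ 0.743  0.18  -0.645]
```

Request:
apply_moves:
  plan:
    - [0.06,0.22,0.08,-0.09,-1.5]
    - [0.06,0.22,0.08,-0.09,-1.5]
    - [0.06,0.22,0.08,-0.09,-1.5]

```text
t: 24.2
tool_pos: [0.264, -0.464, 0.3353]
tool_rot: [0.764, -2.087, 0.051]
contact_force: [-0.1, -0.9, 0.1]
opening: 0.0601
grip_force: 0.0
```

```bash
python3 - <<'E'
from sim import *
o,M=st(); tl(M); q=np.clip(o['q'],LO+1e-4,HI-1e-4)
# remeasure the tote
for n in ("scene","side"):
    p=shot(n); w=cloud(p)
    for d in eyes.outline_of("tote",p)[:1]:
        print(n,d["confidence"],rect(w,d["region"],.095,.13),rect(w,d["region"],.003,.13)[0])
        if n=="side": cv2.imwrite("pics/tote.png",cv2.resize(p["img"][220:310,290:410],(800,600),interpolation=cv2.INTER_CUBIC))
    for t in ("rod_rim","bar_rim","tote_handle","rod_0_c","bar_0_c"):
        for d in eyes.tip_of(t,p)[:1]:
            u,v=[int(round(x)) for x in d["point"]]; print(t,round(d["confidence"],2),(u,v),w[v,u].round(3))
# roll to level y and go above the tote
Mz=M[:,2]; az=np.arctan2(Mz[1],Mz[0]); G=toolM(az,np.arccos(-Mz[2]),1)
rr=R.from_matrix(M.T@G).as_rotvec(); print("roll to level",rr.round(3))
H=np.array([.355,-.268,.104]); P=H-Mz*ctrl.pinch_z+[0,0,.12]
print("shift",(M.T@(P-o["tool_pos"])).round(3)); q=goto(q,P,G)
E
```

```text
t 24.2 q [-1.036 -0.029  1.887 -0.91   1.504 -3.135] p [ 0.264  -0.464   0.3353] grasp [ 0.1505 -0.5116  0.2416] 
M [[-0.417, -0.537, -0.734], [-0.5, 0.809, -0.308], [0.759, 0.239, -0.606]] open 0.0601 F [-0.1 -0.9  0.1] g 0.0
tilt 52.7 az 202.7 up in tool [ 0.759  0.239 -0.606]
scene 0.83 (((392.8491516113281, -247.3316192626953), (32.531707763671875, 15.989394187927246), 19.85311508178711), 99, np.float64(0.1123)) ((396.2903747558594, -214.5150909423828), (89.33564758300781, 39.27861785888672), 89.13675689697266)
rod_rim 0.53 (259, 201) [ 0.414 -0.054  0.023]
side 0.72 (((345.1138916015625, -274.4743347167969), (93.85551452636719, 18.877193450927734), 25.77886390686035), 131, np.float64(0.1132)) ((338.9465026855469, -268.96099853515625), (104.55683898925781, 179.2791748046875), 19.744537353515625)
rod_rim 0.56 (322, 257) [ 0.341 -0.17  -0.   ]
bar_rim 0.75 (373, 282) [ 0.19  -0.525  0.278]
tote_handle 0.67 (351, 247) [ 0.187 -0.46   0.311]
bar_0_c 0.5 (350, 276) [ 0.353 -0.282  0.015]
roll to level [ 0.    -0.     0.305]
shift [-0.22   0.083 -0.214]
n 8 shift [-0.221  0.083 -0.214] roll 0.305 -> [ 0.468 -0.22   0.318] z [-0.734 -0.308 -0.606] q [-0.46  0.06  1.83 -0.68  1.88 -2.42] err 0.0 spd 0.5
```

View pics/tote.png

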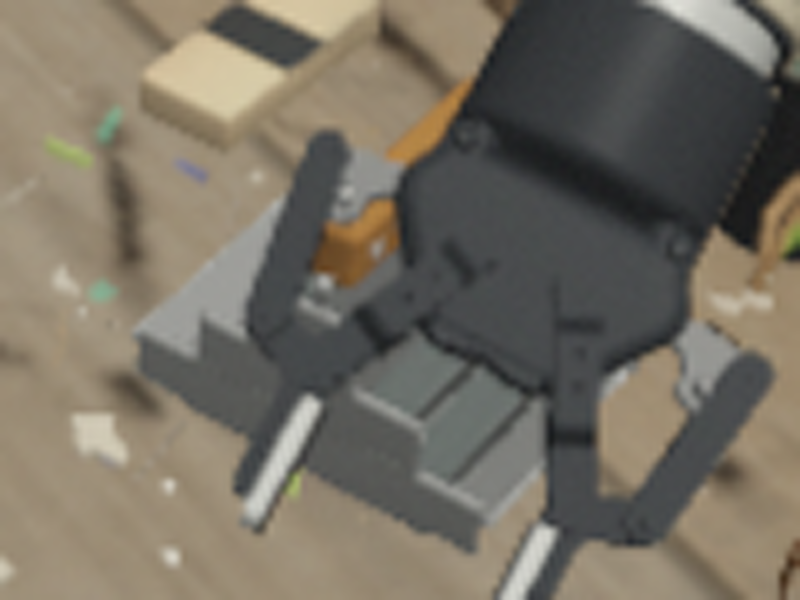

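The side view shows the two flat bars in the near bay, at about (450,400) in the crop. That puts the rods on the far (+y) side. I'm moving to hover over the handle.

Request:
apply_moves:
  plan:
    - [0.06,-0.22,0.083,-0.214,0.305]
    - [0.06,-0.22,0.083,-0.214,0.305]
    - [0.06,-0.22,0.083,-0.214,0.305]
    - [0.06,-0.22,0.083,-0.214,0.305]
    - [0.06,-0.22,0.083,-0.214,0.305]
    - [0.06,-0.22,0.083,-0.214,0.305]
    - [0.06,-0.22,0.083,-0.214,0.305]
    - [0.06,-0.22,0.083,-0.214,0.305]
    - [0.06,-0.22,0.083,-0.214,0.305]
    - [0.06,-0.22,0.083,-0.214,0.305]

```text
t: 25.73
tool_pos: [0.4689, -0.2205, 0.3169]
tool_rot: [0.442, -2.188, 0.217]
contact_force: [0.7, -0.2, 0.1]
opening: 0.0604
grip_force: 0.0
```

```bash
python3 - <<'E'
from sim import *
o,M=st(); tl(M); q=np.clip(o['q'],LO+1e-4,HI-1e-4)
p=shot("wrist"); w=cloud(p); cv2.imwrite("pics/w2.png",p["img"])
hsv=cv2.cvtColor(p["img"],cv2.COLOR_BGR2HSV)
m=(hsv[...,0]>8)&(hsv[...,0]<22)&(hsv[...,1]>120)
for lo,hi in ((.112,.126),(.085,.126)):
    print("handle",rect(w,m&(np.abs(w[...,0]-.355)<.08)&(np.abs(w[...,1]+.268)<.08),lo,hi))
for d in eyes.outline_of("tote",p)[:1]: print(d["confidence"],d["box"],rect(w,d["region"],.108,.126),rect(w,d["region"],.003,.126)[0])
H=np.array([.355,-.267,.104]); P=H-M[:,2]*ctrl.pinch_z
print("shift to grasp",(M.T@(P-o["tool_pos"])).round(4)); goto(q,P,M)
E
```

```text
t 25.73 q [-0.46   0.057  1.833 -0.682  1.879 -2.425] p [ 0.4689 -0.2205  0.3169] grasp [ 0.3555 -0.2681  0.223 ] 
M [[-0.559, -0.388, -0.733], [-0.236, 0.922, -0.307], [0.795, 0.001, -0.607]] open 0.0604 F [ 0.7 -0.2  0.1] g 0.0
tilt 52.6 az 202.8 up in tool [ 0.795  0.001 -0.607]
handle (((343.1982116699219, -273.84490966796875), (75.17759704589844, 20.890775680541992), 22.376218795776367), 2381, np.float64(0.1175))
handle (((343.1982116699219, -273.84490966796875), (75.17759704589844, 20.890775680541992), 22.376218795776367), 2383, np.float64(0.1175))
0.73 [286.4, 312.4, 293.6, 359.1] (((357.71435546875, -256.46356201171875), (23.3875732421875, 0.12741374969482422), 21.406169891357422), 33, np.float64(0.1144)) ((337.8872375488281, -257.749755859375), (61.35953140258789, 11.958395957946777), 20.84888458251953)
shift to grasp [-0.0945  0.001   0.0723]
n 3 shift [-0.095  0.001  0.072] roll -0.0 -> [ 0.468 -0.219  0.198] z [-0.733 -0.307 -0.607] q [-0.46  0.22  1.88 -0.65  1.71 -2.29] err 0.0 spd 0.42
```

View pics/w2.png

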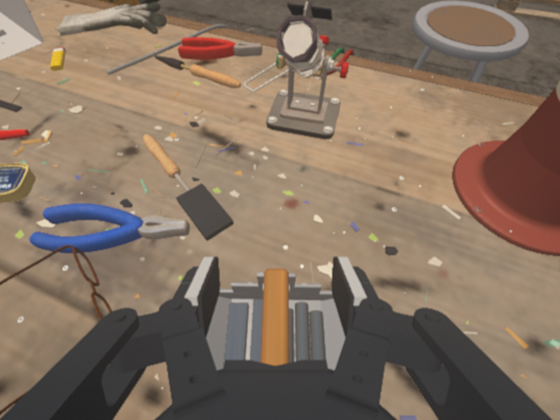

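The wrist view shows the wooden handle at (276,315) between the fingers, with bars to its left (238,335) and rods to its right (305,335). The handle's yaw is 22.4 degrees against the tool's 22.8. I'm descending a little towards its near end and gripping.

Request:
apply_moves:
  plan:
    - [0.06,-0.03,0,0.017,0]
    - [0.06,-0.055,0,0.032,0]
    - [0.06,-0.08,0,0.046,0]
    - [0.06,-0.095,0,0.055,0]
    - [0.06,-0.102,0,0.0595,0]
    - [0.06,-0.102,0,0.0595,0]
    - [0.06,-0.102,0,0.0595,0]

```text
t: 26.42
tool_pos: [0.4813, -0.2165, 0.2004]
tool_rot: [0.437, -2.188, 0.215]
contact_force: [-0.4, -0.7, -0.8]
opening: 0.0596
grip_force: 0.0
```

```bash
python3 -c "
from h import *
st()"
```

```text
t 26.42 q [-0.445  0.244  1.849 -0.641  1.73  -2.283] p [ 0.4813 -0.2165  0.2004] grasp [ 0.3678 -0.2636  0.1065] 
M [[-0.56, -0.384, -0.734], [-0.234, 0.923, -0.305], [0.795, 0.001, -0.607]] open 0.0596 F [-0.4 -0.7 -0.8] g 0.0
```

Request:
apply_moves:
  plan:
    - [0.015,0,0,0,0]
    - [0.015,0,0,0,0]
    - [0.015,0,0,0,0]
    - [0.015,0,0,0,0]
    - [0.015,0,0,0,0]
    - [0.015,0,0,0,0]
    - [0.015,0,0,0,0]
    - [0.015,0,0,0,0]
    - [0.015,0.008,0,-0.006,0]
    - [0.015,0.016,0,-0.012,0]
    - [0.015,0.024,0,-0.018,0]
    - [0.015,0.024,0,-0.018,0]
  newtons: 90

```text
t: 27.42
tool_pos: [0.4818, -0.2161, 0.232]
tool_rot: [0.439, -2.191, 0.218]
contact_force: [0.2, -0.3, -7.6]
opening: 0.021
grip_force: 88.5
```

```bash
python3 - <<'E'
from sim import *
o,M=st(); tl(M); q=np.clip(o['q'],LO+1e-4,HI-1e-4)
# carry: up to clear the bottle (tote underside > .20), then over the tray
S=o["tool_pos"]
q=goto(q,S+[-.0,0,.20],M)
for P in ((.46,-.05,.43),(.47,.12,.43),(.5,.27,.43),(.5,.27,.30)): q=goto(q,np.array(P),M)
G=M@Rz(1.2); q=goto(q,fk(q)[0],G)
E
```

```text
t 27.42 q [-0.443  0.194  1.843 -0.647  1.771 -2.315] p [ 0.4818 -0.2161  0.232 ] grasp [ 0.3687 -0.2635  0.1377] 
M [[-0.563, -0.385, -0.731], [-0.234, 0.923, -0.306], [0.793, -0.001, -0.609]] open 0.021 F [ 0.2 -0.3 -7.6] g 88.5
tilt 52.5 az 202.7 up in tool [ 0.793 -0.001 -0.609]
n 5 shift [ 0.158 -0.    -0.122] roll -0.0 -> [ 0.482 -0.216  0.432] z [-0.731 -0.306 -0.609] q [-0.44 -0.02  1.71 -0.72  2.04 -2.55] err 0.0 spd 0.38
n 5 shift [-0.028  0.162 -0.034] roll -0.0 -> [ 0.46 -0.05  0.43] z [-0.731 -0.306 -0.609] q [-0.17 -0.15  1.83 -0.56  2.21 -2.3 ] err 0.0 spd 0.39
n 5 shift [-0.045  0.153 -0.059] roll -0.0 -> [0.47 0.12 0.43] z [-0.731 -0.306 -0.609] q [ 0.14 -0.07  1.76 -0.28  2.33 -1.92] err 0.0 spd 0.43
n 4 shift [-0.052  0.127 -0.068] roll -0.0 -> [0.5  0.27 0.43] z [-0.731 -0.306 -0.609] q [ 0.37  0.13  1.56 -0.03  2.37 -1.61] err 0.0 spd 0.46
n 4 shift [-0.103  0.     0.079] roll 0.0 -> [0.5  0.27 0.3 ] z [-0.731 -0.306 -0.609] q [ 0.37  0.24  1.66 -0.03  2.16 -1.6 ] err 0.0 spd 0.29
n 11 shift [0. 0. 0.] roll 1.2 -> [0.5  0.27 0.3 ] z [-0.731 -0.306 -0.609] q [ 0.37  0.24  1.66 -0.03  2.16 -0.4 ] err 0.0 spd 0.6
```

Lifted and held firmly at 88 N. Next I'll work out the tipping pose.

```bash
python3 - <<'E'
from sim import *
o=telemetry.get_obs(); M=R.from_rotvec(o["tool_rot"]).as_matrix(); p=o["tool_pos"]
yw=np.radians(22.5); T=np.array([[np.cos(yw),-np.sin(yw),0],[np.sin(yw),np.cos(yw),0],[0,0,1]])
org=np.array([.358,-.2677,0.0]); S=np.array([.4813,-.2165,.2004])  # tote pose when tool at S
rel=M.T@(org-S); RT=M.T@T
np.savez("grip.npz",rel=rel,RT=RT,S=S)
names={"rimmid":(0,80,25),"rim-x":(-65,80,25),"rim+x":(65,80,25),"flr-x":(-65,55,0),"flr+x":(65,55,0),"bar-x":(-65,-80,25),"bar+x":(65,-80,25)}
yt=np.array([-.384,.923]); 
for ro in (.6,.9,1.05,1.15,1.25,1.35):
    A=M@Rz(ro); g=(A@RT).T@np.array([0,0,-1.]); 
    V={k:A@(rel+RT@(np.array(v)/1000)) for k,v in names.items()}
    zmin=min(v[2] for v in V.values())
    print("roll",ro,"down in tote",g.round(2),"lateral deg",np.degrees(np.arctan2(g[1],-g[2])).round(1),"lowest rel TCP",zmin.round(3))
    # TCP so that rim middle lies at target and lowest point z=.03
    tgt=np.array([.395,.225]); P=np.r_[tgt-V["rimmid"][:2],.034-zmin]
    print("   TCP",P.round(3),{k:(v+P).round(3).tolist() for k,v in V.items()})
E
```

```text
roll 0.6 down in tote [-0.09  0.45 -0.89] lateral deg 26.7 lowest rel TCP -0.22
   TCP [0.511 0.237 0.254] {'rimmid': [0.395, 0.225, 0.051], 'rim-x': [0.33, 0.222, 0.045], 'rim+x': [0.46, 0.228, 0.056], 'flr-x': [0.333, 0.189, 0.034], 'flr+x': [0.462, 0.194, 0.045], 'bar-x': [0.33, 0.079, 0.117], 'bar+x': [0.459, 0.085, 0.128]}
roll 0.9 down in tote [-0.19  0.62 -0.76] lateral deg 39.1 lowest rel TCP -0.224
   TCP [0.497 0.263 0.258] {'rimmid': [0.395, 0.225, 0.05], 'rim-x': [0.332, 0.232, 0.038], 'rim+x': [0.458, 0.218, 0.062], 'flr-x': [0.328, 0.197, 0.034], 'flr+x': [0.455, 0.183, 0.058], 'bar-x': [0.299, 0.111, 0.137], 'bar+x': [0.426, 0.097, 0.161]}
roll 1.05 down in tote [-0.25  0.69 -0.68] lateral deg 45.1 lowest rel TCP -0.224
   TCP [0.491 0.276 0.258] {'rimmid': [0.395, 0.225, 0.05], 'rim-x': [0.333, 0.236, 0.034], 'rim+x': [0.457, 0.214, 0.066], 'flr-x': [0.327, 0.202, 0.034], 'flr+x': [0.451, 0.179, 0.066], 'bar-x': [0.285, 0.13, 0.144], 'bar+x': [0.409, 0.108, 0.176]}
roll 1.15 down in tote [-0.29  0.72 -0.63] lateral deg 49.0 lowest rel TCP -0.225
   TCP [0.488 0.286 0.
[... 198 characters left out ...]
'bar+x': [0.398, 0.117, 0.187]}
roll 1.25 down in tote [-0.33  0.75 -0.57] lateral deg 52.8 lowest rel TCP -0.226
   TCP [0.486 0.295 0.26 ] {'rimmid': [0.395, 0.225, 0.056], 'rim-x': [0.336, 0.241, 0.034], 'rim+x': [0.454, 0.209, 0.077], 'flr-x': [0.325, 0.208, 0.039], 'flr+x': [0.443, 0.176, 0.082], 'bar-x': [0.269, 0.159, 0.154], 'bar+x': [0.388, 0.127, 0.198]}
roll 1.35 down in tote [-0.38  0.77 -0.51] lateral deg 56.6 lowest rel TCP -0.226
   TCP [0.484 0.305 0.26 ] {'rimmid': [0.395, 0.225, 0.059], 'rim-x': [0.338, 0.243, 0.034], 'rim+x': [0.452, 0.207, 0.083], 'flr-x': [0.325, 0.211, 0.041], 'flr+x': [0.439, 0.175, 0.09], 'bar-x': [0.263, 0.174, 0.158], 'bar+x': [0.378, 0.138, 0.207]}
```

Request:
apply_moves:
  plan:
    - [0.015,0.015,0,-0.012,0]
    - [0.015,0.035,0,-0.027,0]
    - [0.015,0.06,0,-0.046,0]
    - [0.015,0.085,0,-0.065,0]
    - [0.015,0.11,0,-0.084,0]
    - [0.015,0.13,0,-0.1,0]
    - [0.015,0.15,0,-0.115,0]
    - [0.015,0.16,0,-0.123,0]

```text
t: 28.08
tool_pos: [0.4818, -0.2158, 0.4352]
tool_rot: [0.438, -2.192, 0.218]
contact_force: [0.7, -0.7, -6.9]
opening: 0.0209
grip_force: 88.9
```

Request:
apply_moves:
  plan:
    - [0.015,-0.002,0.014,-0.003,0]
    - [0.015,-0.007,0.04,-0.009,0]
    - [0.015,-0.012,0.07,-0.015,0]
    - [0.015,-0.017,0.1,-0.021,0]
    - [0.015,-0.022,0.13,-0.028,0]
    - [0.015,-0.026,0.162,-0.035,0]
    - [0.015,-0.034,0.19,-0.045,0]
    - [0.015,-0.042,0.22,-0.056,0]
    - [0.015,-0.05,0.247,-0.066,0]
    - [0.015,-0.058,0.273,-0.077,0]
    - [0.015,-0.066,0.297,-0.087,0]
    - [0.015,-0.072,0.315,-0.094,0]

```text
t: 29.08
tool_pos: [0.4693, 0.1226, 0.4302]
tool_rot: [0.442, -2.187, 0.216]
contact_force: [-0.7, 0.4, -7.7]
opening: 0.0208
grip_force: 89.2
```

Request:
apply_moves:
  plan:
    - [0.015,-0.01,0.025,-0.013,0]
    - [0.015,-0.021,0.052,-0.027,0]
    - [0.015,-0.032,0.079,-0.042,0.04]
    - [0.015,-0.043,0.106,-0.056,0.1]
    - [0.015,-0.05,0.124,-0.065,0.18]
    - [0.015,-0.054,0.134,-0.07,0.27]
    - [0.015,-0.054,0.134,-0.07,0.36]
    - [0.015,-0.054,0.134,-0.07,0.45]
    - [0.015,-0.054,0.134,-0.07,0.54]
    - [0.015,-0.054,0.134,-0.07,0.62]
    - [0.015,-0.054,0.134,-0.07,0.68]
    - [0.015,-0.054,0.134,-0.07,0.7]

```text
t: 30.08
tool_pos: [0.4994, 0.2784, 0.4297]
tool_rot: [-0.348, -2.263, 0.591]
contact_force: [-0.6, -0.4, -8.2]
opening: 0.0207
grip_force: 89.2
```

```bash
python3 - <<'E'
from sim import *
o,M=st()
g=np.load("grip.npz"); rel,RT=g["rel"],g["RT"]
p=shot("scene"); cv2.imwrite("pics/s3.png",p["img"][130:340,130:410])
pts=np.array([[x,y,z] for x,y,z in ((-65,80,25),(65,80,25),(-65,55,0),(65,55,0),(-65,-80,25),(65,-80,25),(-65,-55,0),(65,-55,0))])/1000
def low(M,p): V=p+(M@(rel[:,None]+RT@pts.T)).T; return V.round(3)
print(low(M,o["tool_pos"]).tolist())
T1=np.array([.497,.278,.256]); print("down shift",(M.T@(T1-o["tool_pos"])).round(4)); print(low(M,T1).tolist())
T2=np.array([.486,.308,.256]); print("then, to tip",(M.T@(T2-T1)).round(4)); print(low(M@Rz(.5),T2).tolist())
E
```

```text
t 30.08 q [ 0.381  0.134  1.554 -0.017  2.373 -0.891] p [0.4994 0.2784 0.4297] grasp [0.3859 0.2309 0.3359] 
M [[-0.676, 0.066, -0.734], [0.417, 0.856, -0.307], [0.608, -0.513, -0.606]] open 0.0207 F [-0.6 -0.4 -8.2] g 89.2
[[0.323, 0.259, 0.217], [0.452, 0.257, 0.232], [0.324, 0.225, 0.209], [0.453, 0.223, 0.223], [0.312, 0.122, 0.299], [0.441, 0.12, 0.314], [0.316, 0.13, 0.265], [0.445, 0.129, 0.28]]
down shift [-0.1041  0.0886  0.1072]
[[0.321, 0.259, 0.044], [0.45, 0.257, 0.058], [0.321, 0.224, 0.035], [0.451, 0.222, 0.05], [0.31, 0.121, 0.125], [0.439, 0.12, 0.14], [0.314, 0.13, 0.091], [0.443, 0.128, 0.106]]
then, to tip [ 0.0199  0.0249 -0.0011]
[[0.333, 0.257, 0.031], [0.453, 0.227, 0.071], [0.324, 0.224, 0.034], [0.444, 0.194, 0.074], [0.272, 0.169, 0.149], [0.392, 0.139, 0.189], [0.281, 0.163, 0.116], [0.401, 0.133, 0.156]]
```

View pics/s3.png

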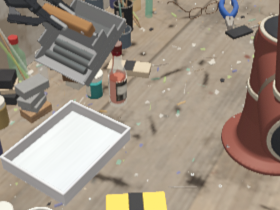

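The tote hangs over the tray with the rods still in their bay (crop 65,55), and the bottle and jar are clear of it. I'm lowering it and then tipping slowly.

Request:
apply_moves:
  plan:
    - [0.015,-0.01,0.009,0.01,0]
    - [0.015,-0.026,0.022,0.027,0]
    - [0.015,-0.045,0.038,0.046,0]
    - [0.015,-0.063,0.054,0.065,0]
    - [0.015,-0.08,0.068,0.082,0]
    - [0.015,-0.093,0.079,0.096,0]
    - [0.015,-0.101,0.086,0.104,0]
    - [0.015,-0.104,0.0886,0.107,0]

```text
t: 30.8
tool_pos: [0.4966, 0.278, 0.255]
tool_rot: [-0.345, -2.26, 0.59]
contact_force: [-0.1, 0.4, -7.1]
opening: 0.0206
grip_force: 89.2
```

Request:
apply_moves:
  plan:
    - [0.015,0.002,0.002,0,0.04]
    - [0.015,0.004,0.004,0,0.08]
    - [0.015,0.006,0.007,0,0.12]
    - [0.015,0.008,0.009,0,0.16]
    - [0.015,0.009,0.011,0,0.2]
    - [0.015,0.011,0.014,0,0.24]
    - [0.015,0.013,0.016,0,0.28]
    - [0.015,0.014,0.018,0,0.32]
    - [0.015,0.016,0.02,0,0.36]
    - [0.015,0.017,0.022,0,0.4]
    - [0.015,0.019,0.024,0,0.45]
    - [0.015,0.02,0.025,0,0.5]

```text
t: 31.8
tool_pos: [0.4862, 0.3086, 0.2596]
tool_rot: [-0.929, -2.181, 0.836]
contact_force: [0.8, -0.2, -6.6]
opening: 0.0207
grip_force: 89.3
```

Request:
apply_moves:
  plan:
    - [0.015,0,0,0,0]
    - [0.015,0,0,0,0]
    - [0.015,0,0,0,0]
    - [0.015,0,0,0,0]
    - [0.015,0,0,0,0]
    - [0.015,0,0,0,0]

```text
t: 32.3
tool_pos: [0.4858, 0.3079, 0.2578]
tool_rot: [-0.926, -2.179, 0.836]
contact_force: [-0.7, 1.3, -5.9]
opening: 0.0208
grip_force: 89.4
```

```bash
python3 - <<'E'
from sim import *
o,M=st()
p=shot("scene"); cv2.imwrite("pics/s4.png",cv2.resize(p["img"][150:340,120:340],(770,590)))
E
```

```text
t 32.3 q [ 0.43   0.304  1.661  0.033  2.094 -0.334] p [0.4858 0.3079 0.2578] grasp [0.3723 0.2607 0.1639] 
M [[-0.562, 0.382, -0.733], [0.775, 0.554, -0.305], [0.289, -0.74, -0.607]] open 0.0208 F [-0.7  1.3 -5.9] g 89.4
```

View pics/s4.png

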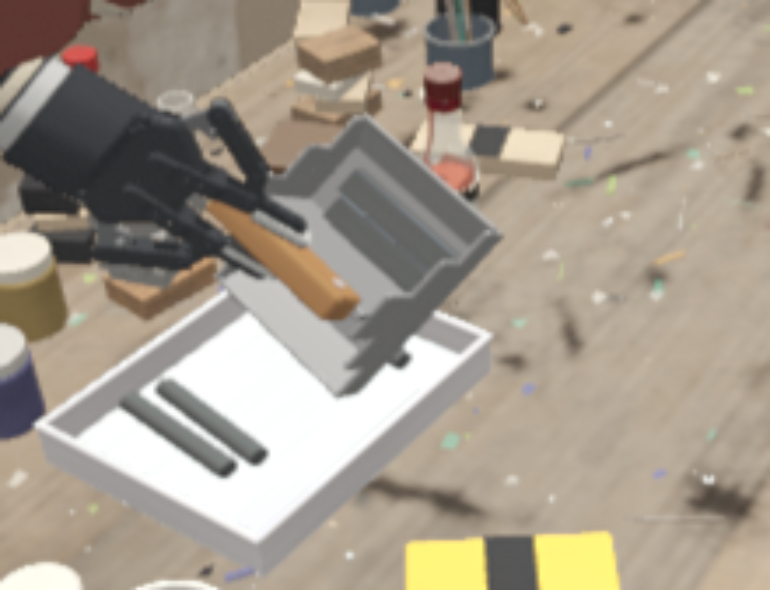

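Two rods lie in the tray at (180,430) and (215,420), and the end of the third shows under the tote at (400,357). The bars are still in their bay at (390,230). I'm lifting straight up and levelling the tote.

Request:
apply_moves:
  plan:
    - [0.015,0.004,-0.01,-0.008,0]
    - [0.015,0.01,-0.026,-0.021,0]
    - [0.015,0.018,-0.046,-0.038,0]
    - [0.015,0.026,-0.067,-0.055,0]
    - [0.015,0.034,-0.088,-0.072,0]
    - [0.015,0.042,-0.108,-0.088,0]
    - [0.015,0.047,-0.121,-0.099,0]
    - [0.015,0.049,-0.126,-0.103,0]

```text
t: 33.02
tool_pos: [0.4856, 0.3077, 0.4329]
tool_rot: [-0.928, -2.184, 0.832]
contact_force: [-0.3, 0.6, -5.4]
opening: 0.0206
grip_force: 89.5
```

Request:
apply_moves:
  plan:
    - [0.015,0,0,0,-0.06]
    - [0.015,0,0,0,-0.16]
    - [0.015,0,0,0,-0.27]
    - [0.015,0,0,0,-0.38]
    - [0.015,0,0,0,-0.49]
    - [0.015,0,0,0,-0.6]
    - [0.015,0,0,0,-0.71]
    - [0.015,0,0,0,-0.82]
    - [0.015,0,0,0,-0.93]
    - [0.015,0,0,0,-1.04]
    - [0.015,0,0,0,-1.14]
    - [0.015,0,0,0,-1.2]

```text
t: 34.02
tool_pos: [0.4853, 0.3075, 0.4269]
tool_rot: [0.443, -2.186, 0.214]
contact_force: [-0.3, -0.3, -6.8]
opening: 0.0207
grip_force: 89.5
```

```bash
python3 - <<'E'
from sim import *
o,M=st(); tl(M)
p=shot("scene"); w=cloud(p); cv2.imwrite("pics/s5.png",cv2.resize(p["img"][130:340,120:350],(657,600)))
for t in ("rod_0_c","bar_0_c"):
    for d in eyes.tip_of(t,p)[:6]:
        u,v=[int(round(x)) for x in d["point"]]; print(t,round(d["confidence"],2),(u,v),w[v,u].round(3))
S=np.array([.4813,-.2165,.2004]); a=o["tool_pos"]
for P in ((.47,.12,.43),(.46,-.05,.43),(.4813,-.2165,.43),(.4813,-.2165,.215),S): print(P,(M.T@(np.array(P)-a)).round(4))
E
```

```text
t 34.02 q [ 0.43   0.141  1.551  0.04   2.368 -1.526] p [0.4853 0.3075 0.4269] grasp [0.3717 0.2602 0.3332] 
M [[-0.557, -0.387, -0.734], [-0.238, 0.922, -0.306], [0.796, 0.004, -0.606]] open 0.0207 F [-0.3 -0.3 -6.8] g 89.5
tilt 52.7 az 202.6 up in tool [ 0.796  0.004 -0.606]
rod_0_c 0.53 (223, 256) [0.373 0.178 0.02 ]
(0.47, 0.12, 0.43) [ 0.0556 -0.167   0.0667]
(0.46, -0.05, 0.43) [ 0.1015 -0.3198  0.1261]
(0.4813, -0.2165, 0.43) [ 0.1292 -0.4816  0.1614]
(0.4813, -0.2165, 0.215) [-0.0418 -0.4824  0.2917]
[ 0.4813 -0.2165  0.2004] [-0.0535 -0.4825  0.3005]
```

View pics/s5.png

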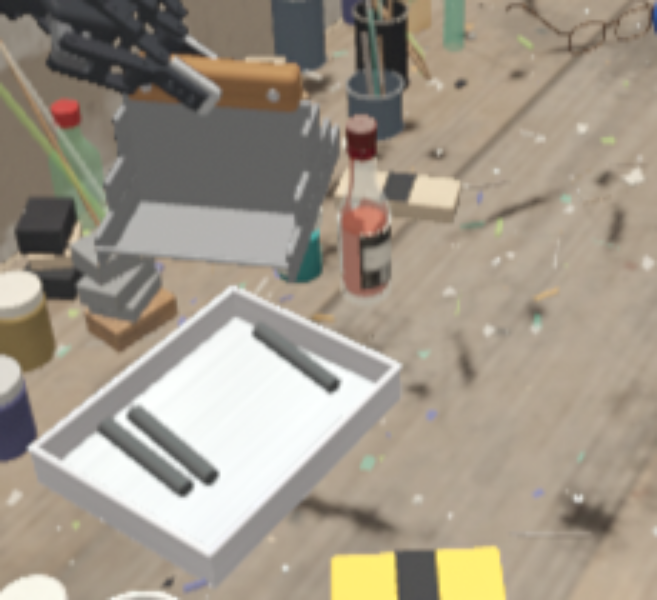

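All three rods are in the tray at (145,455), (172,445) and (295,355), and the rods' bay is empty. I'm returning the tote along the same path.

Request:
apply_moves:
  plan:
    - [0.015,0.005,-0.014,0.006,0]
    - [0.015,0.013,-0.04,0.016,0]
    - [0.015,0.024,-0.073,0.029,0]
    - [0.015,0.035,-0.106,0.042,0]
    - [0.015,0.046,-0.139,0.055,0]
    - [0.015,0.056,-0.167,0.067,0]
    - [0.015,0.065,-0.198,0.079,0]
    - [0.015,0.074,-0.229,0.091,0]
    - [0.015,0.083,-0.26,0.103,0]
    - [0.015,0.092,-0.29,0.115,0]
    - [0.015,0.099,-0.31,0.122,0]
    - [0.015,0.1015,-0.32,0.126,0]

```text
t: 35.17
tool_pos: [0.4589, -0.052, 0.4315]
tool_rot: [0.434, -2.189, 0.213]
contact_force: [-0.3, -0.2, -5.9]
opening: 0.0209
grip_force: 89.7
```

Request:
apply_moves:
  plan:
    - [0.015,0.003,-0.02,0.004,0]
    - [0.015,0.008,-0.048,0.011,0]
    - [0.015,0.013,-0.08,0.018,0]
    - [0.015,0.019,-0.11,0.024,0]
    - [0.015,0.024,-0.14,0.031,0]
    - [0.015,0.0275,-0.158,0.0345,0]
    - [0.015,0.0275,-0.1615,0.035,0]
    - [0.015,0.0275,-0.1615,0.035,0]

```text
t: 35.83
tool_pos: [0.4806, -0.2166, 0.431]
tool_rot: [0.437, -2.189, 0.211]
contact_force: [-0.1, 1.0, -5.4]
opening: 0.0205
grip_force: 89.8
```

```bash
python3 - <<'E'
from sim import *
o,M=st(); S=np.array([.4813,-.2165,.2004]); a=o["tool_pos"]
for dz in (.10,.02,.003): print(dz,(M.T@(S+[0,0,dz]-a)).round(4))
E
```

```text
t 35.83 q [-0.446 -0.024  1.716 -0.723  2.044 -2.548] p [ 0.4806 -0.2166  0.431 ] grasp [ 0.3669 -0.2632  0.3371] 
M [[-0.56, -0.382, -0.735], [-0.235, 0.924, -0.302], [0.794, 0.003, -0.607]] open 0.0205 F [-0.1  1.  -5.4] g 89.8
0.1 [-0.1042 -0.0006  0.0788]
0.02 [-0.1677 -0.0009  0.1274]
0.003 [-0.1812 -0.001   0.1378]
```

Request:
apply_moves:
  plan:
    - [0.015,-0.012,0,0.009,0]
    - [0.015,-0.035,0,0.027,0]
    - [0.015,-0.062,0,0.047,0]
    - [0.015,-0.09,0,0.068,0]
    - [0.015,-0.115,0,0.087,0]
    - [0.015,-0.137,0,0.104,0]
    - [0.015,-0.154,0,0.117,0]
    - [0.015,-0.164,0,0.125,0]
    - [0.015,-0.171,0,0.13,0]
    - [0.015,-0.176,0,0.134,0]
    - [0.015,-0.179,0,0.136,0]
    - [0.015,-0.181,0,0.138,0]

```text
t: 36.83
tool_pos: [0.4814, -0.2157, 0.2048]
tool_rot: [0.439, -2.19, 0.217]
contact_force: [0.4, -1.1, -5.5]
opening: 0.0211
grip_force: 89.7
```

```bash
python3 - <<'E'
from sim import *
o,M=st()
p=shot("side"); w=cloud(p)
for d in eyes.outline_of("tote",p)[:1]: print(d["confidence"],rect(w,d["region"],.09,.135),rect(w,d["region"],.003,.2)[0])
E
```

```text
t 36.83 q [-0.443  0.236  1.849 -0.642  1.734 -2.287] p [ 0.4814 -0.2157  0.2048] grasp [ 0.3681 -0.263   0.1107] 
M [[-0.561, -0.385, -0.732], [-0.234, 0.923, -0.306], [0.794, -0.0, -0.608]] open 0.0211 F [ 0.4 -1.1 -5.5] g 89.7
0.66 (((353.34912109375, -277.320556640625), (113.63029479980469, 32.78345489501953), 20.24421501159668), 326, np.float64(0.1193)) ((355.64508056640625, -268.8757629394531), (134.5504150390625, 167.2160186767578), 21.869367599487305)
```

Request:
apply_moves:
  plan:
    - [0.015,-0.0012,0,0.0009,0]
    - [0.015,-0.002,0,0.0015,0]
    - [0.015,-0.0028,0,0.0021,0]
    - [0.015,-0.0032,0,0.0024,0]
    - [0.015,-0.0032,0,0.0024,0]

```text
t: 37.35
tool_pos: [0.4812, -0.2158, 0.2012]
tool_rot: [0.438, -2.188, 0.216]
contact_force: [0.6, 2.2, 1.3]
opening: 0.0209
grip_force: 90.4
```

It has touched down, so I'm releasing and rising.

Request:
apply_moves:
  plan:
    - [0.025,0,0,0,0]
    - [0.035,0,0,0,0]
    - [0.045,0,0,0,0]
    - [0.055,0,0,0,0]
    - [0.06,0,0,0,0]
    - [0.06,0,0,0,0]
    - [0.06,0.02,0,-0.015,0]
    - [0.06,0.045,0,-0.034,0]
    - [0.06,0.075,0,-0.057,0]
    - [0.06,0.105,0,-0.08,0]
    - [0.06,0.135,0,-0.103,0]
    - [0.06,0.165,0,-0.126,0]
  newtons: 20

```text
t: 38.35
tool_pos: [0.4805, -0.2158, 0.4095]
tool_rot: [0.439, -2.188, 0.215]
contact_force: [0.8, 0.7, 0.1]
opening: 0.0596
grip_force: 0.0
```

```bash
python3 - <<'E'
from sim import *
o,M=st()
for n in ("side","scene"):
    p=shot(n); w=cloud(p)
    for t,lo,hi in (("tote",.09,.13),("tote",.003,.13),("rod_rest_c",.015,.04),("bottle",.02,.19),("jar",.02,.1)):
        for d in eyes.outline_of(t,p)[:2 if t=="rod_rest_c" else 1]: print(n,t,round(d["confidence"],2),rect(w,d["region"],lo,hi))
    if n=="side": a=p["img"][140:320,190:430]
cv2.imwrite("pics/end.png",cv2.resize(np.vstack([a]),(800,600)))
E
```

```text
t 38.35 q [-0.444 -0.01   1.739 -0.713  2.015 -2.522] p [ 0.4805 -0.2158  0.4095] grasp [ 0.367  -0.263   0.3156] 
M [[-0.56, -0.385, -0.734], [-0.235, 0.923, -0.305], [0.795, 0.002, -0.607]] open 0.0596 F [0.8 0.7 0.1] g 0.0
side tote 0.78 (((351.214599609375, -272.0780944824219), (117.41455841064453, 24.023910522460938), 21.647768020629883), 417, np.float64(0.1155))
side tote 0.78 (((355.58856201171875, -269.0855407714844), (135.87940979003906, 164.51470947265625), 22.165964126586914), 2516, np.float64(0.0309))
side rod_rest_c 0.6 (((424.6630859375, -79.29629516601562), (119.96009826660156, 51.0975341796875), 19.56658363342285), 432, np.float64(0.0218))
side rod_rest_c 0.51 (((183.3407745361328, 324.8206787109375), (89.64300537109375, 49.73663330078125), 35.76382827758789), 161, np.float64(0.0218))
side bottle 0.74 (((375.3710632324219, 43.35480499267578), (33.25857162475586, 45.737998962402344), 50.77885818481445), 566, np.float64(0.0895))
side jar 0.74 (((448.26458740234375, 56.47814178466797), (45.283958435058594, 46.29259490966797), 14.18408489227295), 258, np.float64(0.0624))

[... 185 characters left out ...]
0.5657958984375), (132.17184448242188, 319.683837890625), 23.24374771118164), 1771, np.float64(0.0496))
scene rod_rest_c 0.98 (((169.33216857910156, 320.0105895996094), (118.77135467529297, 51.907142639160156), 34.222190856933594), 1392, np.float64(0.024))
scene rod_rest_c 0.8 (((426.63702392578125, -76.92738342285156), (118.35225677490234, 56.159271240234375), 16.851577758789062), 366, np.float64(0.0248))
scene bottle 0.85 (((415.7013854980469, 2.2425460815429688), (46.86128234863281, 178.3269500732422), 32.19367218017578), 903, np.float64(0.0947))
scene jar 0.96 (((472.02191162109375, 51.865745544433594), (46.502952575683594, 93.16340637207031), 65.86900329589844), 442, np.float64(0.0636))
```

View pics/end.png

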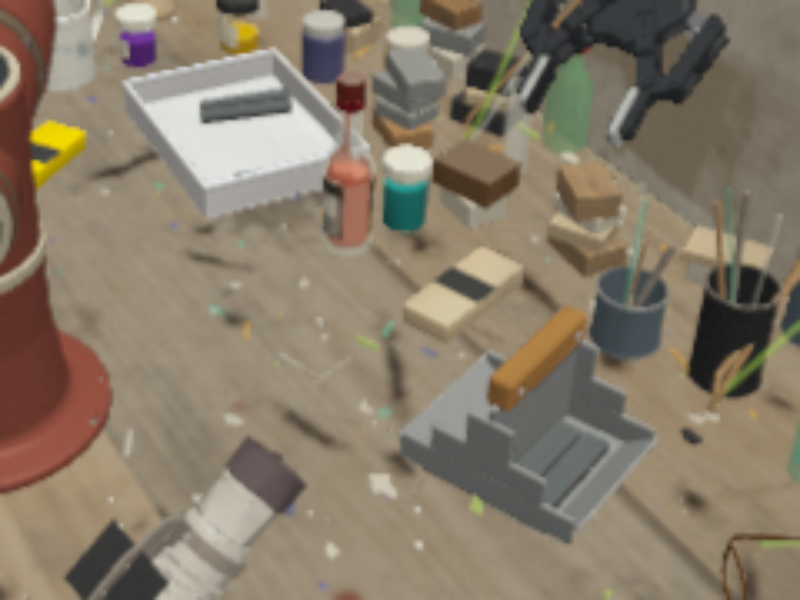

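The tote is upright where it stood, with the bars in their bay (565,460). The rest is on the bench at (465,290). The bottle and jar haven't moved, and the robot is touching nothing. I'm handing the job in.

```bash
python3 -c "
from station import ctrl
print(ctrl.finish_job())"
```

```text
the job is handed in; nothing more can be done
None
```

The job is done and handed in at about 38 s: the rod rest lies flat on the bench, all three rods are in the tray, and the tote is back upright on its spot with both bars still in it, with the jar and bottle undisturbed.

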